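# Nip a turned foot in the drilling jig with its sunken knob

### The job

Take the turned wooden furniture foot that stands by itself beside the jig (not the pair at the far edge of the bench) and stand it upright in the drilling jig, in the mouth of its V-block. Then turn the orange knob, sunk in its well, clockwise until the sprung pad pushes the foot fully home in the V and grips it with about 10 N (from the moment it is firm against the V, roughly 0.15 rad or 8 degrees more); do not overtighten, do not bear hard on the well's walls, and leave the other things alone.

Things in the scene. Friction and masses are not known exactly. Their poses are not given: they have to be found in the camera images.
- foot: Turned pale-wood furniture foot, a loose piece standing upright on the bench: 86 mm high, greatest diameter 50 mm at its belly (50 mm up), narrowing to 40 mm at the top; grip its upper part, above the V-block's height. About 0.1 kg. Origin at the centre of its underside, z up along its axis.
- jig: Drilling jig fixed to the bench: plywood base plate 300 x 120 x 10 mm, origin at the centre of its underside. Jig x runs along the plate from the blue knob housing (its -x end) to the wooden V-block (+x end); the clamp pushes towards +x. The knob's axis is vertical at jig x = -85 mm, y = 0. The foot stands on the plate's top, 10 mm above the bench.
- seat (a point): Mark on the plate's top under the mean seat of the foot's axis, fully home in the V; x along the clamp's push. The wooden V-block (54 mm high, 90 degrees, mouth 70 mm wide towards the pad, a 16 mm high ledge at its bottom, 5 mm further out, for the foot's slimmer part) is fixed up to 2.5 mm nearer or farther, unreported: set the foot down about 6 mm short of the mark.
- housing: Blue square housing 110 x 110 x 75 mm on the base plate, with a round well 78 mm in diameter and 28 mm deep sunk in its top (top at 85 mm above the bench). The knob stands in the middle of the well. A gripper must be opened only part of the way to go in between knob and wall. Never press on it with more than 15 N. Origin at the centre of its underside.
- knob_top (a point): Centre of the top of the knob, on its axis, 83 mm above the bench (2 mm below the well's rim); x along the knob's bar. The knob is an orange upright bar 28 mm long, 12 mm thick and 20 mm high, with a white line on one half of its top, on a black round skirt 30 mm in diameter and 6 mm thick that lies on the floor of the well (26 mm below the top).
- knob (a joint): Angle of the knob in rad, 0 to 2.4, growing clockwise from above; at 0 the bar lies along jig x. Drives the clamp 10 mm per rad and stays where left. Friction about 0.18 N m; each newton of grip adds 0.01 N m: feel this rise, poses alone will not do. Turn slowly, quick turns overshoot. The pad starts 6 to 14 mm short of a seated foot, so turn about 0.75 to 1.6 rad in all.
- pad: Black rubber clamp pad 34 mm wide and 12 mm high on a sprung brass stem, facing the V at 24 mm above the bench (its upper edge meets the foot 20 mm up from its underside, where that is 42 mm across); origin at the centre of its face, x towards the V. It gives 1 mm per 7 N (10 N at 1.4 mm, at most 6 mm). It pushes the foot along with about 1 N until that is home; then its force rises.
- tape_measure: Yellow pocket tape measure 36 x 82 x 66 mm, a bystander; origin at the centre of its underside.
- sanding_block: Brown sanding block 63 x 111 x 36 mm, a bystander; origin at the centre of its underside.
- masking_tape: Roll of pale masking tape lying flat, 104 mm in diameter and 24 mm high, a bystander; origin at the centre of its underside.
Not all that is in view belongs to the job. What is shaped like the foot but pink or turquoise is not meant.

How it is judged:
By the outcome, as a careful person would: the job done as asked, in the order asked, and still so for the second after the job is handed in, with the robot touching nothing.
It also fails if it takes over 72 s, if anything falls off the work surface, if the arm or the gripper's body presses on something with over 40 N, if the wrist force passes 120 N, or if a joint passes its speed limit or range.

### The arm

A 6-joint arm with a two-finger parallel gripper is mounted at the origin on the work surface; the furniture and walls round the work are solid. World frame = base frame: x ahead of the robot, y to its left, z up, the work surface at z = 0. Lengths are in m, angles in rad, forces in N, time in s.
With the tool pointing down it reaches from about 0.35 to 0.975 m from the base axis. Payload 4.9 kg.
Tool frame: the origin (TCP) lies midway between the tips of the shut fingers; the grasp point (between the pads) lies manip.grip_depth behind it (manip.grip_depth is the distance from the TCP to the grasp point, in m); z points along the fingers, y is the direction in which the jaws open and shut (so a half turn about z gives the same grasp; the last joint's range is limited). The gripper opens to 85 mm and grips with 20 to 120 N. Pads are 22 mm wide; open, the fingers measure 114 mm over their backs; the gripper's body (76 mm by 85 mm) begins 54 mm behind the grasp point. The pads swing forward as they close: fully open they stand 13 mm farther back than shut.
Start: joints at [-1.397, 0.053, 1.613, -0, 1.476, -0.119], TCP at [0.18, -0.598, 0.231] pointing down, gripper open.
Joint ranges: [-3.01, 3.01], [-1.01, 2.22], [0.06, 2.58], [-1.02, 4.17], [0.09, 2.62], [-3.14, 3.14]. Speed limits (rad/s): [2.57, 2.57, 3.14, 3.14, 3.14, 3.14].

### API

Orientations are given as a unit quaternion [w, x, y, z].
In Python, from plant import monitor, grab_frame, manip gives the robot as it stands.
- The arm moves only by the tool step_arm, never from a script. Its argument "series" is a list of rows, each an object of numbers: "tx", "ty", "tz": the shift along the tool's x, y, z in cm; "wx", "wy", "wz": the turn, a rotation vector about the tool's x, y, z in degrees; "grip": the finger opening in cm, from 0 to 8.54. In form: [{"tx": .., "ty": .., "tz": .., "wx": .., "wy": .., "wz": .., "grip": ..}, ...]. A call has exactly 10 rows; each row is the pose to reach, as a shift and turn from the pose commanded when the call began, along the tool's axes at that moment; what a row does not reach only later rows make up. A row lasts 1/12 s, in which the tool goes at most 41.7 mm and 7.16 degrees, less where a joint would pass 70% of its speed; a pose out of reach is approached as far as the arm can. A call with a gripper value outside its range is refused whole. The fingers move at their own pace and stop on an object; the grip force is fixed at half the most. Time passes only in rows, so rows that repeat a pose let the fingers close, or fill a call up. It gives the time, the measured TCP pose, the force and the opening at its end, in the units of the state.
- monitor.state(): the state, without advancing time (a new reading comes with each control period).
- grab_frame(name): name is "side" or "top" or "wrist"; returns a dict with "color" (420x560x3 uint8, red, green, blue), "K" (3x3 intrinsics, pixels), "rvec" (rotation vector, rad) and "tvec" (3), from world to camera coordinates, as OpenCV has them. Camera axes: x right, y down, z forward; pixel columns grow to the right and rows downward; lengths in m; the calibration is good to about 2 mm. A picture is of the moment at which its call begins. There is no depth.
- manip.job_done(): hands the job in, once; it reports no verdict.
The state is a dict: "time": time; "joint_pos": joint angles; "joint_vel": joint speeds; "joint_efforts": joint torques, N m; "tool_pos": TCP position; "tool_rot": TCP orientation; "contact_force": force on the tool from outside, world axes, zero at the start; "ft_torque": the same for the moment, N m; "gripper_width": opening from 0.0 (shut) to 1.0 (fully open).
Only numpy, scipy, OpenCV 4.12 (cv2) and the standard library are available. Lean on these libraries where they do the work, as an engineer would, in place of code of your own. Each camera call takes 0.05 s, during which the arm holds its last target.

## Working session

There is one attempt and no reset: what is moved stays moved. The work goes in short steps, Python scripts to look and compute and a tool call to move; the robot and the scene stay as the last step left them, time stands still between calls to the robot, and variables do not carry over. Pictures are saved under pics/ and viewed, and the job is handed in when it is done.

Besides the shell and the picture viewer there is one more tool, called after "Request:" in YAML: its name, and indented under it one key for each argument. step_arm: Moves the arm, as the interface text tells. Its arguments: {"type":"object","properties":{"series":{"type":"array"}},"required":["series"]}

```bash
mkdir -p pics; ls
python3 - <<'E'
from plant import monitor, grab_frame, manip
import cv2
s=monitor.state(); print(s); print(manip.grip_depth)
for n in("side","top","wrist"):
    f=grab_frame(n); cv2.imwrite(f"pics/{n}0.png",f["color"][:,:,::-1]); print(n,f["K"].tolist(),f["rvec"],f["tvec"])
E
```

```text
pics
{'time': 0.0, 'joint_pos': array([-1.39700130e+00,  5.33812375e-02,  1.61430335e+00, -9.47666920e-06,
        1.47596789e+00, -1.18992984e-01]), 'joint_vel': array([-0.00157188, -0.00029842, -0.00115469,  0.00131606, -0.00015094,
        0.00011646]), 'joint_efforts': array([-7.44645058e-04, -3.93681514e+01, -3.70180035e+01, -1.38186451e-04,
        7.00630015e-03, -5.98012520e-06]), 'tool_pos': array([ 0.1802835 , -0.59778751,  0.2300423 ]), 'tool_rot': array([-1.02939424e-03,  9.89302930e-01,  1.45872038e-01, -3.29318688e-05]), 'contact_force': array([-0.15398853, -0.35630126,  0.51832908]), 'ft_torque': array([-0.02438896,  0.0127853 , -0.03192254]), 'gripper_width': 1.0031410342713192}
0.0187
side [[390.89485041995675, 0.0, 280.37760952181196], [0.0, 390.89485041995675, 208.42783547277287], [0.0, 0.0, 1.0]] [ 1.97650886 -0.24963735  0.18087717] [-0.513618    0.14428076  0.70423196]
top [[451.01879592293045, 0.0, 278.79870013765645], [0.0, 451.01879592293045, 207.84765414978898], [0.0, 0.0, 1.0]] [ 2.17651436 -2.04003415  0.21709203] [0.02492419 0.55540863 0.96634508]
wrist [[372.72974227438493, 0.0, 278.47966812953496], [0.0, 372.72974227438493, 208.34087221091255], [0.0, 0.0, 1.0]] [-2.33078208  1.73145436  0.24863755] [-0.62438545 -0.0367415   0.37787493]
```

View pics/side0.png

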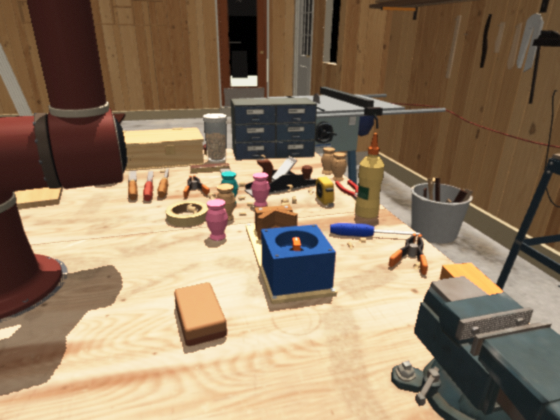

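View pics/top0.png

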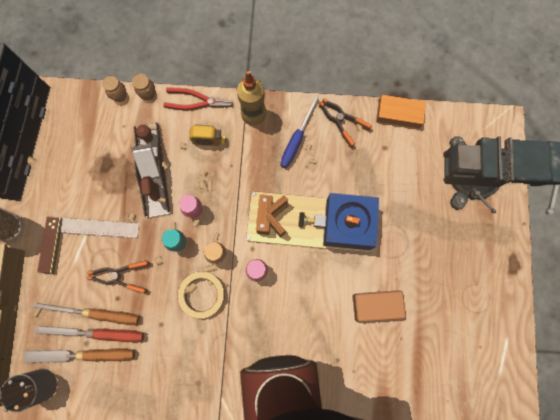

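View pics/wrist0.png

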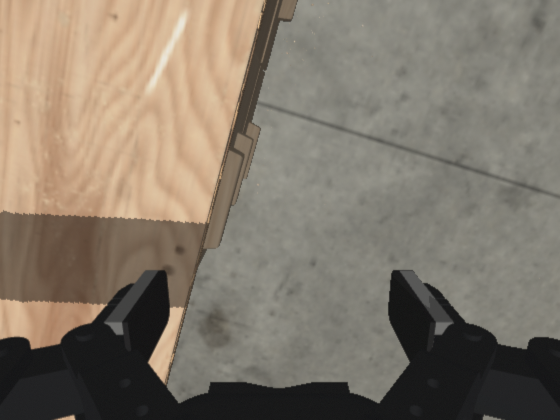

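```bash
cat > h.py <<'E'
from plant import monitor, grab_frame, manip
import cv2, numpy as np
from scipy.spatial.transform import Rotation as R
def cast(f,uv,z):
    M=R.from_rotvec(np.ravel(f["rvec"])).as_matrix(); t=np.ravel(f["tvec"])
    d=M.T@np.linalg.inv(f["K"])@np.array([uv[0],uv[1],1.]); c=-M.T@t
    return c+d*(z-c[2])/d[2]
def proj(f,P):
    return cv2.projectPoints(np.atleast_2d(np.array(P,float)),np.ravel(f["rvec"]),np.ravel(f["tvec"]),f["K"],None)[0][:,0]
def crop(f,x0,y0,x1,y1,k,name):
    cv2.imwrite(name,cv2.resize(np.ascontiguousarray(f["color"][y0:y1,x0:x1,::-1]),None,fx=k,fy=k,interpolation=cv2.INTER_CUBIC))
E
python3 - <<'E'
from h import *
f=grab_frame("top"); crop(f,160,180,390,320,3.4,"pics/c1.png")
for n,uv,z in (("foot",(214,252),.086),("pink",(257,270),.086),("pad",(302,220),.024),("knob",(352,220),.083),("vb",(265,215),.064)): print(n,cast(f,uv,z))
g=grab_frame("side"); crop(g,170,160,345,300,4.4,"pics/c2.png")
E
```

```text
foot [0.44021931 0.19406757 0.086     ]
pink [0.40765904 0.09838453 0.086     ]
pad [0.53445284 0.00520314 0.024     ]
knob [ 0.5305455  -0.10224489  0.083     ]
vb [0.53297525 0.09066145 0.064     ]
```

View pics/c1.png

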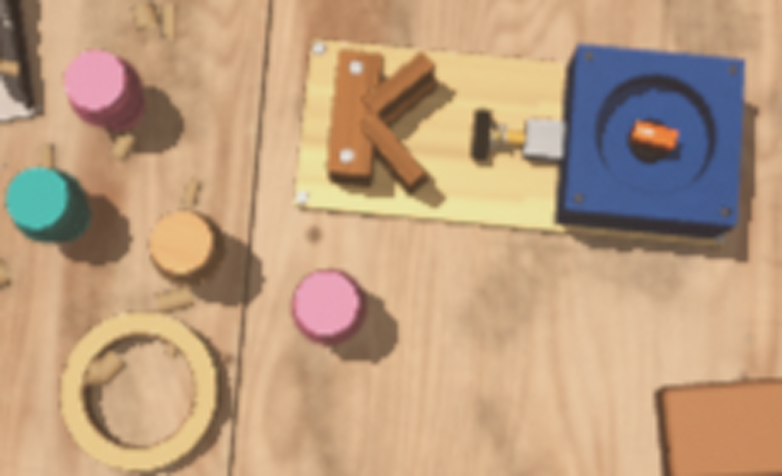

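View pics/c2.png

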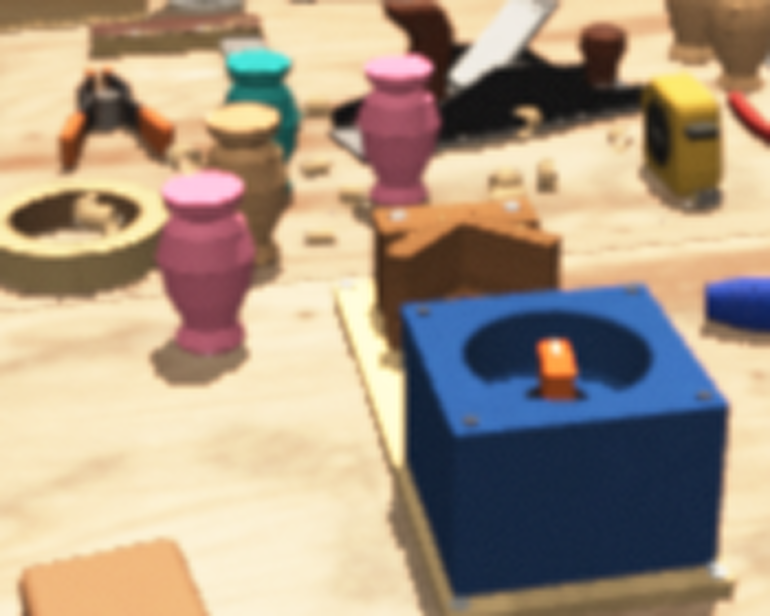

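Run:
```python
from h import *
f=grab_frame("top")
hsv=cv2.cvtColor(f["color"],cv2.COLOR_RGB2HSV)
roi=np.zeros(hsv.shape[:2],np.uint8); roi[185:260,240:390]=255
b=cv2.inRange(hsv,(105,120,30),(130,255,255))&roi
cs=max(cv2.findContours(b,0,2)[0],key=cv2.contourArea); print("blue rect",cv2.minAreaRect(cs),cv2.approxPolyDP(cs,4,True)[:,0].tolist())
top=cv2.inRange(hsv,(105,120,95),(130,255,255))&roi
cs=max(cv2.findContours(top,0,2)[0],key=cv2.contourArea); print("top rect",cv2.minAreaRect(cs)); bx=cv2.boxPoints(cv2.minAreaRect(cs)); print([cast(f,p,.085)[:2].round(4).tolist() for p in bx])
o=cv2.inRange(hsv,(4,170,150),(16,255,255)); o[:, :]&=roi; o[:,:330]=0
cs=max(cv2.findContours(o,0,2)[0],key=cv2.contourArea); r=cv2.minAreaRect(cs); print("orange",r,[cast(f,p,.083)[:2].round(4).tolist() for p in cv2.boxPoints(r)])
ft=hsv[245:260,208:222]; print(np.median(ft.reshape(-1,3),0))
print(hsv[200,300],hsv[240,310],hsv[225,240])
# wrist cam in tool
w=grab_frame("wrist"); s=monitor.state()
q=s["tool_rot"]; T=R.from_quat([q[1],q[2],q[3],q[0]]).as_matrix()
M=R.from_rotvec(np.ravel(w["rvec"])).as_matrix(); c=-M.T@np.ravel(w["tvec"])
print("cam in tool",T.T@(c-s["tool_pos"])); print("cam axes in tool (cols x y z)",(T.T@M.T).round(3))
```

```text
blue rect ((352.6370849609375, 219.58120727539062), (48.94672393798828, 47.37928771972656), 4.085616588592529) [[330, 196], [327, 240], [330, 235], [332, 241], [371, 244], [377, 202]]
top rect ((352.6370849609375, 219.58120727539062), (48.94672393798828, 47.37928771972656), 4.085616588592529)
[[0.479, -0.048], [0.5853, -0.0511], [0.5844, -0.1597], [0.4783, -0.1543]]
orange ((351.9706115722656, 219.11767578125), (11.64171028137207, 5.093247413635254), 14.03624439239502) [[0.5292, -0.0884], [0.5405, -0.0908], [0.5358, -0.1158], [0.5245, -0.1134]]
[ 17. 117. 234.]
[ 20  98 234] [ 25  84 235] [ 16  82 226]
cam in tool [ 7.06987683e-02 -6.67085907e-05 -1.42242939e-01]
cam axes in tool (cols x y z) [[ 0.    -0.96  -0.281]
 [ 1.    -0.     0.001]
 [-0.001 -0.281  0.96 ]]
```

Request:
step_arm:
  series:
    - {"tx": 2.6, "ty": -2.5, "tz": -0.2, "wz": -4}
    - {"tx": 5.2, "ty": -5, "tz": -0.4, "wz": -8}
    - {"tx": 7.8, "ty": -7.5, "tz": -0.6, "wz": -12}
    - {"tx": 10.4, "ty": -10, "tz": -0.8, "wz": -16}
    - {"tx": 13, "ty": -12.5, "tz": -1, "wz": -20}
    - {"tx": 15.6, "ty": -15, "tz": -1.2, "wz": -24}
    - {"tx": 18.2, "ty": -17.5, "tz": -1.4, "wz": -28}
    - {"tx": 20.8, "ty": -20, "tz": -1.6, "wz": -32}
    - {"tx": 23.4, "ty": -22.5, "tz": -1.8, "wz": -36}
    - {"tx": 26, "ty": -25, "tz": -2, "wz": -40}

```text
$.series[0]: bad value
```

Request:
step_arm:
  series:
    - {"tx": 2.6, "ty": -2.5, "tz": -0.2, "wx": 0, "wy": 0, "wz": -4, "grip": 8.5}
    - {"tx": 5.2, "ty": -5, "tz": -0.4, "wx": 0, "wy": 0, "wz": -8, "grip": 8.5}
    - {"tx": 7.8, "ty": -7.5, "tz": -0.6, "wx": 0, "wy": 0, "wz": -12, "grip": 8.5}
    - {"tx": 10.4, "ty": -10, "tz": -0.8, "wx": 0, "wy": 0, "wz": -16, "grip": 8.5}
    - {"tx": 13, "ty": -12.5, "tz": -1, "wx": 0, "wy": 0, "wz": -20, "grip": 8.5}
    - {"tx": 15.6, "ty": -15, "tz": -1.2, "wx": 0, "wy": 0, "wz": -24, "grip": 8.5}
    - {"tx": 18.2, "ty": -17.5, "tz": -1.4, "wx": 0, "wy": 0, "wz": -28, "grip": 8.5}
    - {"tx": 20.8, "ty": -20, "tz": -1.6, "wx": 0, "wy": 0, "wz": -32, "grip": 8.5}
    - {"tx": 23.4, "ty": -22.5, "tz": -1.8, "wx": 0, "wy": 0, "wz": -36, "grip": 8.5}
    - {"tx": 26, "ty": -25, "tz": -2, "wx": 0, "wy": 0, "wz": -40, "grip": 8.5}

```text
time: 1.18
tool_pos: [0.3576, -0.2824, 0.2516]
tool_rot: [0.0, 0.879, 0.477, 0.0]
contact_force: [0.4, -0.4, 0.7]
gripper_width: 0.993
```

Request:
step_arm:
  series:
    - {"tx": 4, "ty": -0.3, "tz": 0, "wx": 0, "wy": 0, "wz": -4, "grip": 8.5}
    - {"tx": 8, "ty": -0.6, "tz": 0, "wx": 0, "wy": 0, "wz": -8, "grip": 8.5}
    - {"tx": 12, "ty": -0.9, "tz": 0, "wx": 0, "wy": 0, "wz": -12, "grip": 8.5}
    - {"tx": 16, "ty": -1.2, "tz": 0, "wx": 0, "wy": 0, "wz": -16, "grip": 8.5}
    - {"tx": 20, "ty": -1.5, "tz": 0, "wx": 0, "wy": 0, "wz": -20, "grip": 8.5}
    - {"tx": 24, "ty": -1.8, "tz": 0, "wx": 0, "wy": 0, "wz": -24, "grip": 8.5}
    - {"tx": 28, "ty": -2.1, "tz": 0, "wx": 0, "wy": 0, "wz": -28, "grip": 8.5}
    - {"tx": 32, "ty": -2.4, "tz": 0, "wx": 0, "wy": 0, "wz": -31, "grip": 8.5}
    - {"tx": 35, "ty": -2.6, "tz": 0, "wx": 0, "wy": 0, "wz": -33, "grip": 8.5}
    - {"tx": 35.7, "ty": -2.7, "tz": 0, "wx": 0, "wy": 0, "wz": -33.2, "grip": 8.5}

```text
time: 2.02
tool_pos: [0.5314, 0.0331, 0.2512]
tool_rot: [-0.0, 0.705, 0.709, 0.001]
contact_force: [-0.9, -0.4, -0.0]
gripper_width: 0.995
```

Run:
```python
from h import *
s=monitor.state(); print(s["tool_pos"],s["tool_rot"],s["joint_vel"].round(3),s["ft_torque"])
f=grab_frame("wrist"); cv2.imwrite("pics/w1.png",f["color"][:,:,::-1])
import pickle; pickle.dump(f,open("w1.pkl","wb"))
```

```text
[0.53137352 0.03311826 0.25124389] [-3.56002509e-04  7.05283902e-01  7.08924625e-01  6.05918061e-04] [ 0.093  0.071 -0.058 -0.044  0.009  0.098] [-0.02041613  0.02174227  0.04687306]
```

View pics/w1.png

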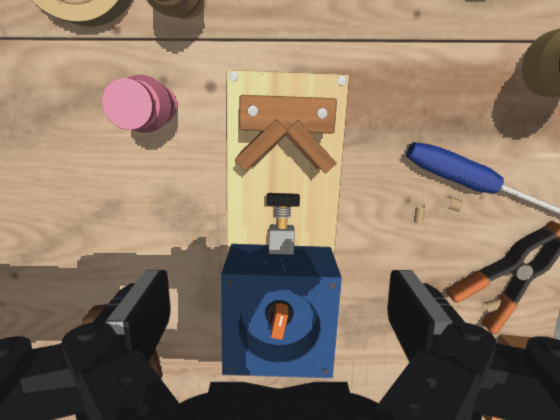

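Run:
```python
from h import *
import pickle; f=pickle.load(open("w1.pkl","rb"))
crop(f,215,60,365,215,3.8,"pics/w1a.png"); crop(f,215,215,350,385,3.4,"pics/w1b.png")
```

```text
(no output)
```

View pics/w1a.png

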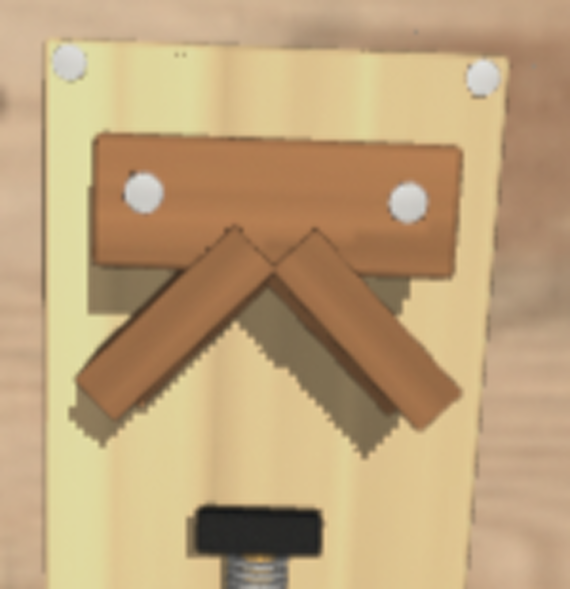

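View pics/w1b.png

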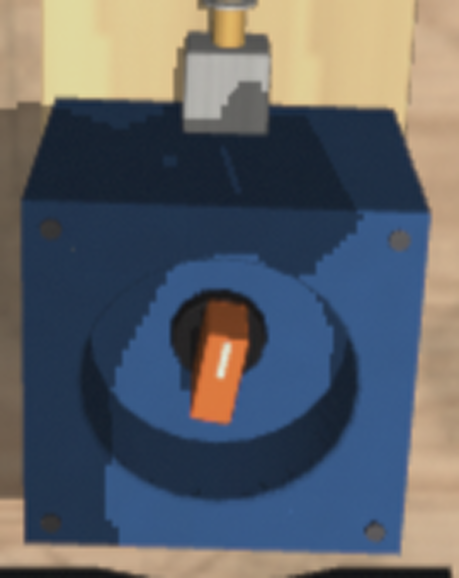

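Run:
```python
from h import *
import pickle; f=pickle.load(open("w1.pkl","rb"))
A=lambda x,y:(215+x/3.8,60+y/3.8); B=lambda x,y:(215+x/3.4,215+y/3.4)
P=dict(plTL=(A(47,41),.01),plTR=(A(508,58),.01),plBL=(A(44,585),.01),plBR=(A(467,585),.01),
v=(A(273,272),.064),vl=(A(117,420),.064),vr=(A(420,430),.064),vlo=(A(78,380),.064),vro=(A(462,393),.064),
bTL=(A(95,133),.064),bTR=(A(462,148),.064),
padL=(A(197,508),.03),padR=(A(322,512),.03),
hTL=(B(23,200),.085),hTR=(B(430,211),.085),hBL=(B(27,542),.085),hBR=(B(401,552),.085),
k1=(B(206,333),.083),k2=(B(247,339),.083),k3=(B(233,424),.083),k4=(B(190,416),.083))
W={k:cast(f,uv,z)[:2] for k,(uv,z) in P.items()}
for k,v in W.items(): print(k,v.round(4))
d=lambda a,b: (W[b]-W[a]); ang=lambda v: np.degrees(np.arctan2(v[1],v[0]))
for a,b in (("plTL","plTR"),("bTL","bTR"),("plBL","plTL"),("plBR","plTR"),("hTL","hTR"),("hBL","hTL"),("hBR","hTR"),("vlo","vro"),("hBL","hBR"),("padL","padR"),("v","vl"),("v","vr"),("k4","k1"),("k3","k2")): print(a,b,(np.linalg.norm(d(a,b))*1000).round(1),ang(d(a,b)).round(2))
print("hc",sum(W[k] for k in("hTL","hTR","hBL","hBR"))/4,"kc",sum(W[k] for k in("k1","k2","k3","k4"))/4,"pad",(W["padL"]+W["padR"])/2)
```

```text
plTL [0.4809 0.1305]
plTR [0.5986 0.1271]
plBL [ 0.4753 -0.0145]
plBR [ 0.5952 -0.0139]
v [0.538  0.0774]
vl [0.5016 0.0429]
vr [0.5731 0.0409]
vlo [0.4927 0.0523]
vro [0.5825 0.0498]
bTL [0.498  0.1076]
bTR [0.5799 0.1048]
padL [0.5193 0.0132]
padR [0.5524 0.0123]
hTL [ 0.4798 -0.0483]
hTR [ 0.5888 -0.051 ]
hBL [ 0.4768 -0.1578]
hBR [ 0.5861 -0.1608]
k1 [ 0.5288 -0.0897]
k2 [ 0.5402 -0.0915]
k3 [ 0.5366 -0.119 ]
k4 [ 0.5244 -0.1164]
plTL plTR 117.7 -1.69
bTL bTR 81.9 -1.94
plBL plTL 145.1 87.76
plBR plTR 141.0 88.6
hTL hTR 109.0 -1.41
hBL hTL 109.6 88.47
hBR hTR 109.8 88.58
vlo vro 89.9 -1.65
hBL hBR 109.3 -1.54
padL padR 33.1 -1.59
v vl 50.1 -136.54
v vr 50.6 -46.08
k4 k1 27.1 80.53
k3 k2 27.8 82.44
hc [ 0.53286684 -0.10448733] kc [ 0.5325047  -0.10416059] pad [0.53587108 0.01274664]
```

Request:
step_arm:
  series:
    - {"tx": 2, "ty": -1.5, "tz": 0.8, "wx": 0, "wy": 0, "wz": 0.4, "grip": 8.5}
    - {"tx": 4, "ty": -3, "tz": 1.6, "wx": 0, "wy": 0, "wz": 0.8, "grip": 8.5}
    - {"tx": 6, "ty": -4.5, "tz": 2.5, "wx": 0, "wy": 0, "wz": 1.2, "grip": 8.5}
    - {"tx": 8, "ty": -6, "tz": 3.3, "wx": 0, "wy": 0, "wz": 1.6, "grip": 8.5}
    - {"tx": 10, "ty": -7.5, "tz": 4.1, "wx": 0, "wy": 0, "wz": 1.6, "grip": 8.5}
    - {"tx": 12, "ty": -9, "tz": 5, "wx": 0, "wy": 0, "wz": 1.6, "grip": 8.5}
    - {"tx": 12, "ty": -9, "tz": 5, "wx": 0, "wy": 0, "wz": 1.6, "grip": 8.5}
    - {"tx": 12, "ty": -9, "tz": 5, "wx": 0, "wy": 0, "wz": 1.6, "grip": 8.5}
    - {"tx": 12, "ty": -9, "tz": 5, "wx": 0, "wy": 0, "wz": 1.6, "grip": 8.5}
    - {"tx": 12, "ty": -9, "tz": 5, "wx": 0, "wy": 0, "wz": 1.6, "grip": 8.5}

```text
time: 2.9
tool_pos: [0.4411, 0.1484, 0.2021]
tool_rot: [0.001, 0.718, 0.696, 0.0]
contact_force: [0.5, 0.3, 0.1]
gripper_width: 0.994
```

Run:
```python
from h import *
s=monitor.state(); print(s["tool_pos"],s["tool_rot"],s["joint_vel"].round(3),s["ft_torque"])
f=grab_frame("wrist"); cv2.imwrite("pics/w2.png",f["color"][:,:,::-1])
import pickle; pickle.dump(f,open("w2.pkl","wb"))
print(proj(f,[.440,.194,.086]))
```

```text
[0.44106544 0.14844337 0.20207505] [5.74714597e-04 7.17683806e-01 6.96368748e-01 4.37976879e-04] [-0.001  0.006 -0.005  0.003 -0.001  0.002] [ 0.01154548 -0.00365859 -0.02315672]
[[275.44497839 137.95670888]]
```

View pics/w2.png

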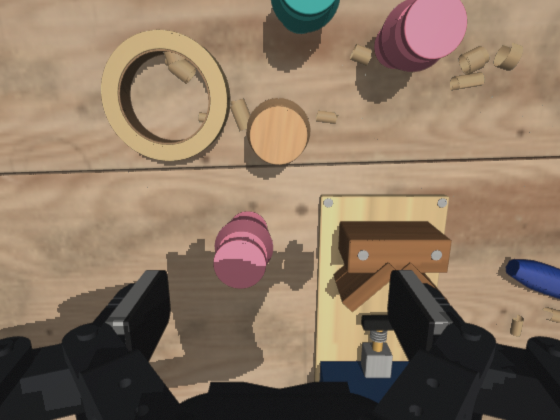

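The loose wood-coloured piece is at wrist pixel (278,134). The pink ones are at (243,250) and (420,30), and the turquoise one is at (305,5). The wooden pair is at the far edge, top-view pixels (115,90) and (144,87). Only the piece at (278,134) fits, and I'll confirm that in a crop while measuring it.

Run:
```python
from h import *
import pickle; f=pickle.load(open("w2.pkl","rb"))
hsv=cv2.cvtColor(f["color"],cv2.COLOR_RGB2HSV)
print(hsv[134,278],hsv[155,278],hsv[134,330])
m=cv2.inRange(hsv,(10,110,190),(22,200,255)); r=np.zeros_like(m); r[90:175,240:320]=255; m&=r
m=cv2.morphologyEx(m,cv2.MORPH_OPEN,np.ones((5,5)))
c=max(cv2.findContours(m,0,2)[0],key=cv2.contourArea); e=cv2.fitEllipse(c); print(e,cv2.contourArea(c))
print(cast(f,e[0],.086), [np.linalg.norm(cast(f,(e[0][0]-e[1][0]/2,e[0][1]),.086)-cast(f,(e[0][0]+e[1][0]/2,e[0][1]),.086))])
im=f["color"].copy(); cv2.ellipse(im,e,(0,255,0),1); f["color"]=im; crop(f,220,70,350,190,4.5,"pics/w2a.png")
```

```text
[ 15 106 209] [ 16 109 208] [ 15  84 171]
((267.2870788574219, 135.2586212158203), (8.333934783935547, 56.73395538330078), 7.255751609802246) 332.5
[0.43448863 0.19598736 0.086     ] [np.float64(0.005692961370931602)]
```

View pics/w2a.png

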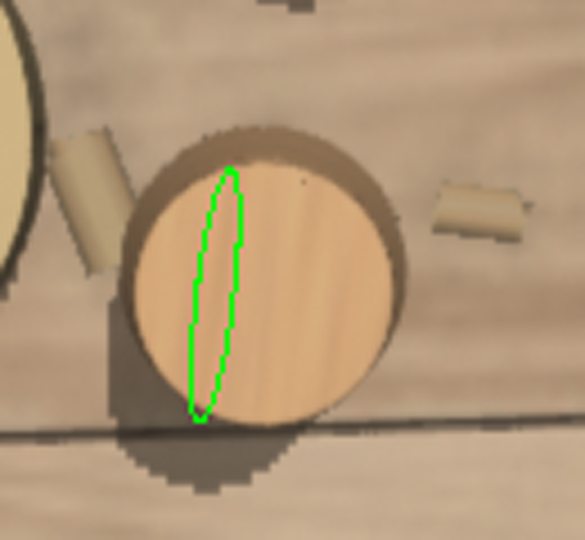

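Request:
step_arm:
  series:
    - {"tx": 2.4, "ty": 0, "tz": 1, "wx": 0, "wy": 0, "wz": 0, "grip": 8.5}
    - {"tx": 4.8, "ty": 0, "tz": 3, "wx": 0, "wy": 0, "wz": 0, "grip": 8.5}
    - {"tx": 4.8, "ty": 0, "tz": 5, "wx": 0, "wy": 0, "wz": 0, "grip": 8.5}
    - {"tx": 4.8, "ty": 0, "tz": 7.5, "wx": 0, "wy": 0, "wz": 0, "grip": 8.5}
    - {"tx": 4.8, "ty": 0, "tz": 10, "wx": 0, "wy": 0, "wz": 0, "grip": 8.5}
    - {"tx": 4.8, "ty": 0, "tz": 12, "wx": 0, "wy": 0, "wz": 0, "grip": 8.5}
    - {"tx": 4.8, "ty": 0, "tz": 13.5, "wx": 0, "wy": 0, "wz": 0, "grip": 8.5}
    - {"tx": 4.8, "ty": 0, "tz": 14.5, "wx": 0, "wy": 0, "wz": 0, "grip": 8.5}
    - {"tx": 4.8, "ty": 0, "tz": 14.5, "wx": 0, "wy": 0, "wz": 0, "grip": 8.5}
    - {"tx": 4.8, "ty": 0, "tz": 14.5, "wx": 0, "wy": 0, "wz": 0, "grip": 8.5}

```text
time: 3.78
tool_pos: [0.442, 0.1971, 0.0565]
tool_rot: [-0.0, 0.717, 0.697, -0.0]
contact_force: [-0.0, -0.9, -0.0]
gripper_width: 0.994
```

Run:
```python
from h import *
s=monitor.state(); print(s["tool_pos"],s["tool_rot"],s["contact_force"],s["ft_torque"])
f=grab_frame("side"); crop(f,160,140,340,275,4.4,"pics/s3.png")
f=grab_frame("wrist"); cv2.imwrite("pics/w3.png",f["color"][:,:,::-1])
```

```text
[0.44201216 0.19709895 0.05646588] [-6.04347031e-05  7.17354402e-01  6.96708429e-01 -1.49959726e-04] [-0.03173661 -0.94614929 -0.00115652] [-0.02534955 -0.02767513  0.01210786]
```

View pics/s3.png

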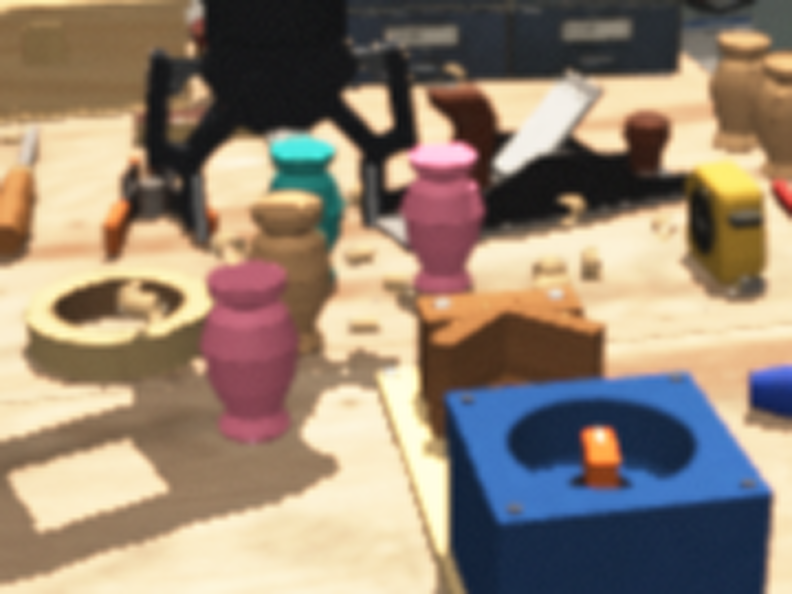

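View pics/w3.png

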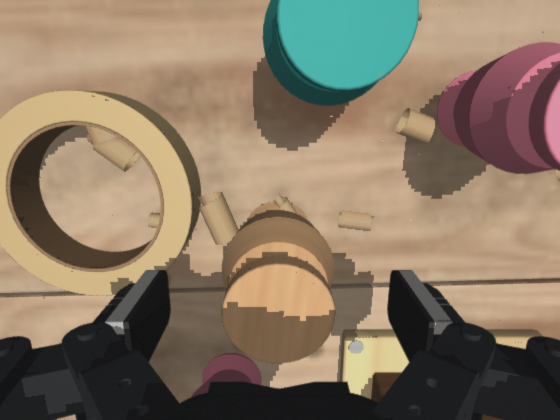

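Request:
step_arm:
  series:
    - {"tx": 0, "ty": 0, "tz": 0, "wx": 0, "wy": 0, "wz": 0, "grip": 6}
    - {"tx": 0, "ty": 0, "tz": 0, "wx": 0, "wy": 0, "wz": 0, "grip": 5}
    - {"tx": 0, "ty": 0, "tz": 0, "wx": 0, "wy": 0, "wz": 0, "grip": 4.5}
    - {"tx": 0, "ty": 0, "tz": 0, "wx": 0, "wy": 0, "wz": 0, "grip": 4}
    - {"tx": 0, "ty": 0, "tz": 0, "wx": 0, "wy": 0, "wz": 0, "grip": 3.5}
    - {"tx": 0, "ty": 0, "tz": 0, "wx": 0, "wy": 0, "wz": 0, "grip": 3}
    - {"tx": 0, "ty": 0, "tz": 0, "wx": 0, "wy": 0, "wz": 0, "grip": 2.5}
    - {"tx": 0, "ty": 0, "tz": 0, "wx": 0, "wy": 0, "wz": 0, "grip": 2.5}
    - {"tx": 0, "ty": 0, "tz": 0, "wx": 0, "wy": 0, "wz": 0, "grip": 2.5}
    - {"tx": 0, "ty": 0, "tz": 0, "wx": 0, "wy": 0, "wz": 0, "grip": 2.5}

```text
time: 4.72
tool_pos: [0.4426, 0.1977, 0.0576]
tool_rot: [0.001, 0.717, 0.697, 0.001]
contact_force: [-0.5, -0.5, 6.6]
gripper_width: 0.498
```

Run:
```python
from h import *
s=monitor.state(); print(s["tool_pos"],s["contact_force"],s["ft_torque"],s["gripper_width"]*85.4)
f=grab_frame("wrist"); cv2.imwrite("pics/w4.png",f["color"][:,:,::-1])
```

```text
[0.44257112 0.19773123 0.05762572] [-0.53692187 -0.53328877  6.62221592] [-0.05228376  0.16556483  0.05004567] 42.515835752175505
```

View pics/w4.png

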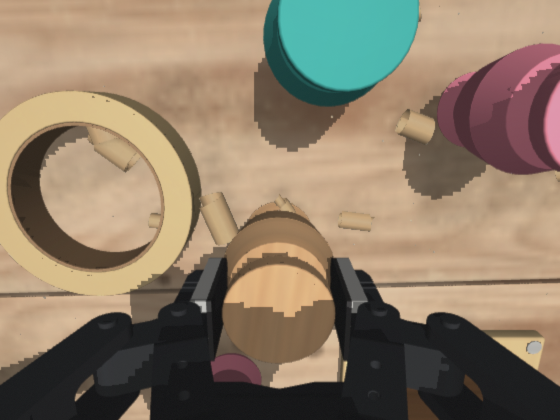

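Request:
step_arm:
  series:
    - {"tx": 0, "ty": 0, "tz": 0, "wx": 0, "wy": 0, "wz": 0, "grip": 5}
    - {"tx": 0, "ty": 0, "tz": 0, "wx": 0, "wy": 0, "wz": 0, "grip": 6}
    - {"tx": 0, "ty": 0, "tz": -0.5, "wx": 0, "wy": 0, "wz": 0, "grip": 6}
    - {"tx": 0, "ty": 0, "tz": -0.9, "wx": 0, "wy": 0, "wz": 0, "grip": 6}
    - {"tx": 0, "ty": 0, "tz": -0.9, "wx": 0, "wy": 0, "wz": 0, "grip": 5}
    - {"tx": 0, "ty": 0, "tz": -0.9, "wx": 0, "wy": 0, "wz": 0, "grip": 4.5}
    - {"tx": 0, "ty": 0, "tz": -0.9, "wx": 0, "wy": 0, "wz": 0, "grip": 4}
    - {"tx": 0, "ty": 0, "tz": -0.9, "wx": 0, "wy": 0, "wz": 0, "grip": 3}
    - {"tx": 0, "ty": 0, "tz": -0.9, "wx": 0, "wy": 0, "wz": 0, "grip": 2.5}
    - {"tx": 0, "ty": 0, "tz": -0.9, "wx": 0, "wy": 0, "wz": 0, "grip": 2.5}

```text
time: 5.6
tool_pos: [0.442, 0.1976, 0.0662]
tool_rot: [0.0, 0.717, 0.697, 0.0]
contact_force: [-0.7, 0.4, 5.0]
gripper_width: 0.472
```

Run:
```python
from h import *
s=monitor.state(); print(s["tool_pos"],s["contact_force"],s["ft_torque"],s["gripper_width"]*85.4)
f=grab_frame("wrist"); crop(f,150,190,410,400,3,"pics/w5.png")
f=grab_frame("side"); crop(f,160,140,340,275,4.4,"pics/s5.png")
```

```text
[0.44200369 0.19764165 0.0662425 ] [-0.72642816  0.36990662  4.96761888] [-0.11802311  0.39173216  0.04765914] 40.28842449759727
```

View pics/w5.png

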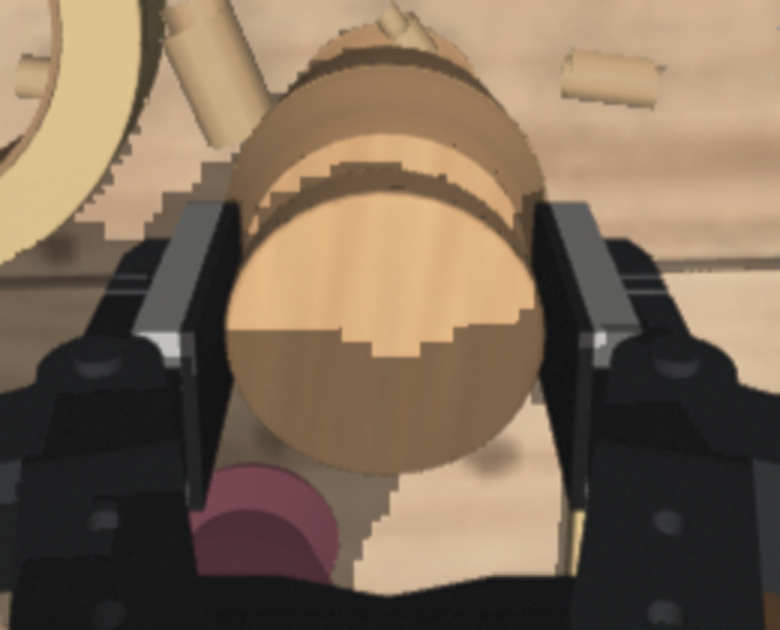

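View pics/s5.png

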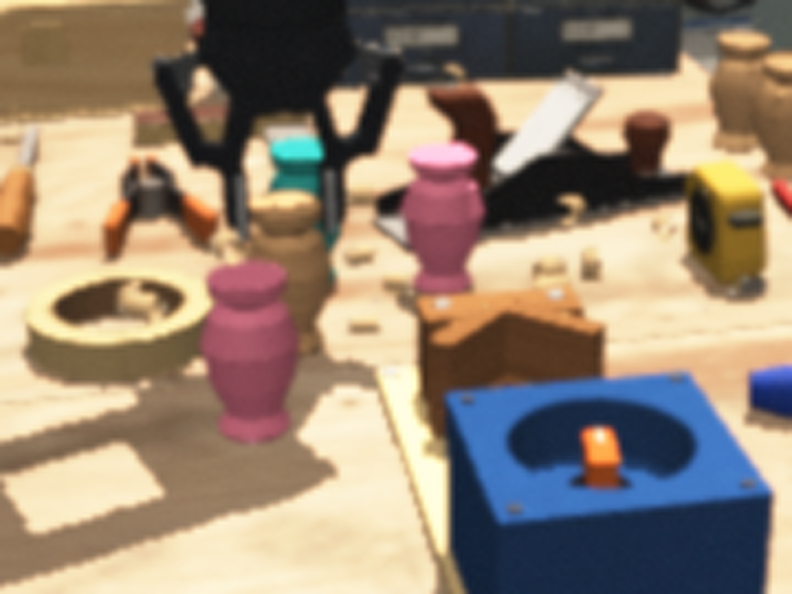

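Request:
step_arm:
  series:
    - {"tx": 0, "ty": 0, "tz": -2, "wx": 0, "wy": 0, "wz": 0, "grip": 2.5}
    - {"tx": 0, "ty": 0, "tz": -5, "wx": 0, "wy": 0, "wz": 0, "grip": 2.5}
    - {"tx": 0, "ty": 0, "tz": -8, "wx": 0, "wy": 0, "wz": 0, "grip": 2.5}
    - {"tx": -1.5, "ty": 1, "tz": -11, "wx": 0, "wy": 0, "wz": 0, "grip": 2.5}
    - {"tx": -4, "ty": 2.5, "tz": -11, "wx": 0, "wy": 0, "wz": 0, "grip": 2.5}
    - {"tx": -6.5, "ty": 4.2, "tz": -11, "wx": 0, "wy": 0, "wz": 0, "grip": 2.5}
    - {"tx": -9, "ty": 5.8, "tz": -11, "wx": 0, "wy": 0, "wz": 0, "grip": 2.5}
    - {"tx": -12, "ty": 7.6, "tz": -11, "wx": 0, "wy": 0, "wz": 0, "grip": 2.5}
    - {"tx": -14, "ty": 9, "tz": -11, "wx": 0, "wy": 0, "wz": 0, "grip": 2.5}
    - {"tx": -15.7, "ty": 9.9, "tz": -11, "wx": 0, "wy": 0, "wz": 0, "grip": 2.5}

```text
time: 6.53
tool_pos: [0.5366, 0.0358, 0.1745]
tool_rot: [-0.0, 0.718, 0.697, -0.0]
contact_force: [-0.4, 1.5, -1.5]
gripper_width: 0.47
```

Run:
```python
from h import *
s=monitor.state(); print(s["tool_pos"],s["tool_rot"],s["joint_vel"].round(3),s["contact_force"],s["ft_torque"],s["gripper_width"]*85.4)
f=grab_frame("wrist"); cv2.imwrite("pics/w6.png",f["color"][:,:,::-1])
f=grab_frame("side"); crop(f,160,120,360,300,3.5,"pics/s6.png")
```

```text
[0.53662807 0.03584339 0.1744725 ] [-2.89451172e-04  7.17555232e-01  6.96501426e-01 -4.10025762e-04] [-0.363  0.202 -0.181  0.01  -0.008 -0.368] [-0.38257159  1.46272116 -1.48718209] [ 0.01884947 -0.03218039 -0.02363495] 40.137091615877694
```

View pics/w6.png

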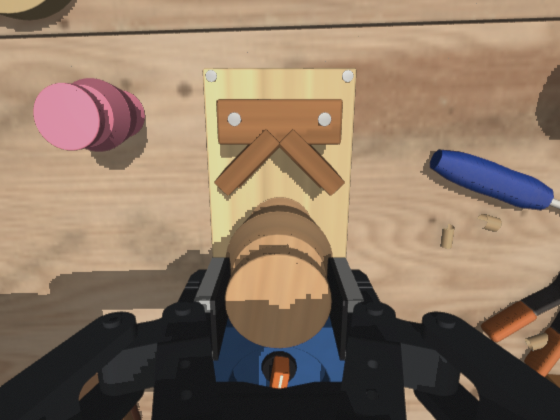

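View pics/s6.png

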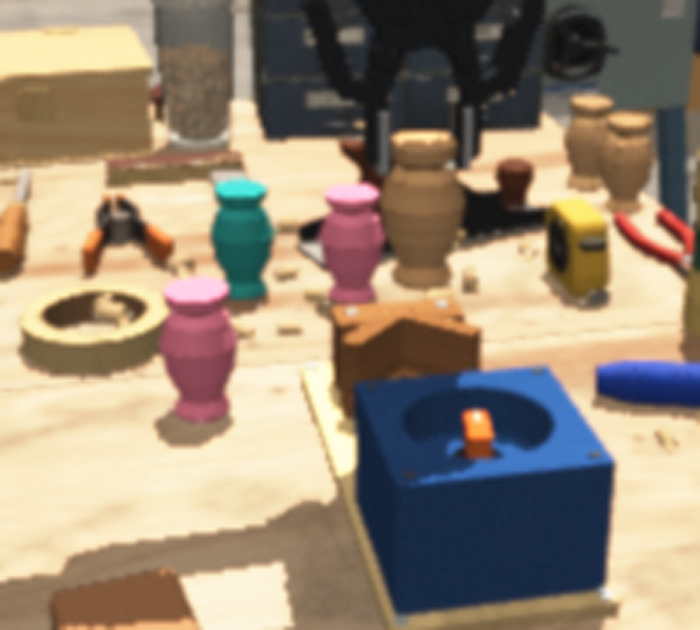

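Request:
step_arm:
  series:
    - {"tx": 0, "ty": 0, "tz": 0.5, "wx": 0, "wy": 0, "wz": 0, "grip": 2.5}
    - {"tx": 0, "ty": 0, "tz": 1.5, "wx": 0, "wy": 0, "wz": 0, "grip": 2.5}
    - {"tx": 0, "ty": 0, "tz": 2.5, "wx": 0, "wy": 0, "wz": 0, "grip": 2.5}
    - {"tx": 0, "ty": 0, "tz": 3.5, "wx": 0, "wy": 0, "wz": 0, "grip": 2.5}
    - {"tx": 0, "ty": 0, "tz": 4.5, "wx": 0, "wy": 0, "wz": 0, "grip": 2.5}
    - {"tx": 0, "ty": 0, "tz": 4.5, "wx": 0, "wy": 0, "wz": 0, "grip": 2.5}
    - {"tx": 0, "ty": 0, "tz": 4.5, "wx": 0, "wy": 0, "wz": 0, "grip": 2.5}
    - {"tx": 0, "ty": 0, "tz": 4.5, "wx": 0, "wy": 0, "wz": 0, "grip": 2.5}
    - {"tx": 0, "ty": 0, "tz": 4.5, "wx": 0, "wy": 0, "wz": 0, "grip": 2.5}
    - {"tx": 0, "ty": 0, "tz": 4.5, "wx": 0, "wy": 0, "wz": 0, "grip": 2.5}

```text
time: 7.47
tool_pos: [0.5367, 0.0377, 0.1312]
tool_rot: [0.001, 0.717, 0.697, 0.001]
contact_force: [0.0, -0.3, -0.8]
gripper_width: 0.47
```

Run:
```python
from h import *
import pickle
s=monitor.state(); print(s["tool_pos"],s["tool_rot"],s["joint_vel"].round(3),s["contact_force"],s["ft_torque"],s["gripper_width"]*85.4)
f=grab_frame("wrist"); pickle.dump(f,open("w7.pkl","wb")); crop(f,170,40,380,380,2,"pics/w7.png"); crop(f,200,60,360,220,4.5,"pics/w7a.png")
```

```text
[0.5366781  0.03772678 0.13116506] [5.48333610e-04 7.17045613e-01 6.97025834e-01 5.24260528e-04] [ 0.001 -0.     0.001  0.001 -0.001  0.   ] [ 0.01684438 -0.26591691 -0.82007152] [ 0.00125201  0.0457587  -0.0265764 ] 40.10928643741409
```

View pics/w7.png

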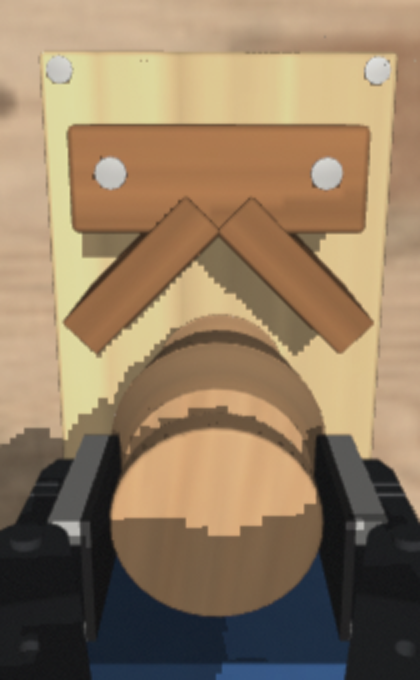

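View pics/w7a.png

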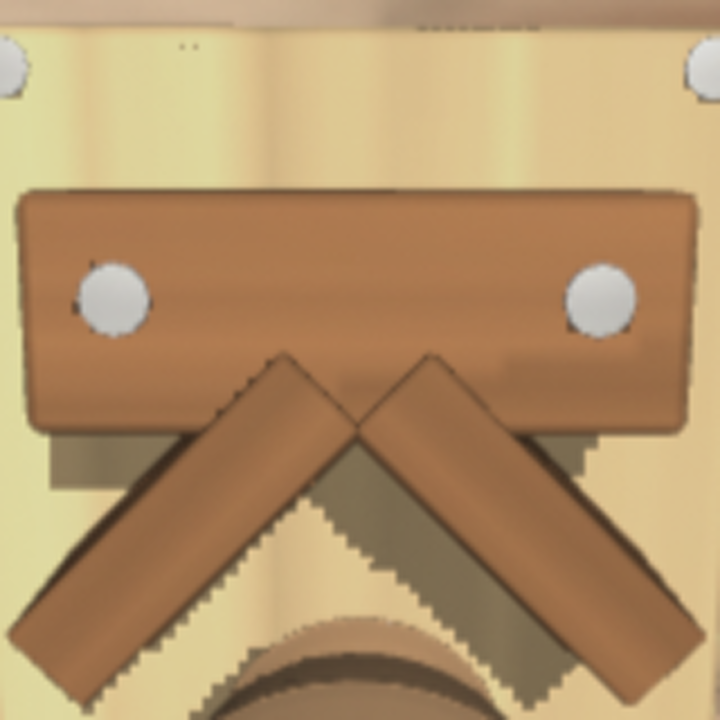

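Run:
```python
from h import *
import pickle
f=pickle.load(open("w7.pkl","rb"))
A=lambda x,y:(200+x/4.5,60+y/4.5)
v=cast(f,A(357,430),.064); a=cast(f,A(85,710),.064); b=cast(f,A(630,707),.064); print(v,a,b)
u=np.array([.028,.9996,0]); print("seat",v-.0354*u)
zt=.131+(.086-.0662); C=(170+(111+322)/4,40+(427+616)/4); print(C,"foot top",cast(f,C,zt))
```

```text
[0.53792889 0.0782687  0.064     ] [0.50126356 0.0425631  0.064     ] [0.57270536 0.04092555 0.064     ]
seat [0.53693769 0.04288286 0.064     ]
(278.25, 300.75) foot top [0.53608378 0.03718007 0.1508    ]
```

Request:
step_arm:
  series:
    - {"tx": 0, "ty": 0, "tz": 1, "wx": 0, "wy": 0, "wz": 0, "grip": 2.5}
    - {"tx": 0, "ty": 0, "tz": 2, "wx": 0, "wy": 0, "wz": 0, "grip": 2.5}
    - {"tx": 0, "ty": 0, "tz": 3, "wx": 0, "wy": 0, "wz": 0, "grip": 2.5}
    - {"tx": 0, "ty": 0, "tz": 4, "wx": 0, "wy": 0, "wz": 0, "grip": 2.5}
    - {"tx": 0, "ty": 0, "tz": 4.7, "wx": 0, "wy": 0, "wz": 0, "grip": 2.5}
    - {"tx": 0, "ty": 0, "tz": 5.1, "wx": 0, "wy": 0, "wz": 0, "grip": 2.5}
    - {"tx": 0, "ty": 0, "tz": 5.3, "wx": 0, "wy": 0, "wz": 0, "grip": 2.5}
    - {"tx": 0, "ty": 0, "tz": 5.35, "wx": 0, "wy": 0, "wz": 0, "grip": 2.5}
    - {"tx": 0, "ty": 0, "tz": 5.4, "wx": 0, "wy": 0, "wz": 0, "grip": 2.5}
    - {"tx": 0, "ty": 0, "tz": 5.4, "wx": 0, "wy": 0, "wz": 0, "grip": 2.5}

```text
time: 8.35
tool_pos: [0.5366, 0.0377, 0.0768]
tool_rot: [0.0, 0.717, 0.697, 0.0]
contact_force: [-0.2, -0.1, 0.2]
gripper_width: 0.467
```

Run:
```python
from h import *
s=monitor.state(); print(s["tool_pos"],s["tool_rot"],s["joint_vel"].round(3),s["contact_force"],s["ft_torque"],s["gripper_width"]*85.4)
f=grab_frame("wrist"); crop(f,170,140,390,400,2.3,"pics/w8.png")
f=grab_frame("side"); crop(f,220,150,350,300,4,"pics/s8.png")
```

```text
[0.53656049 0.03771247 0.07677912] [4.11466574e-04 7.17058860e-01 6.97012393e-01 3.80688656e-04] [ 0.003 -0.001  0.002  0.002 -0.002 -0.   ] [-0.15663568 -0.05488321  0.18421068] [-0.00418031  0.11722594  0.05709613] 39.839306554008374
```

View pics/w8.png

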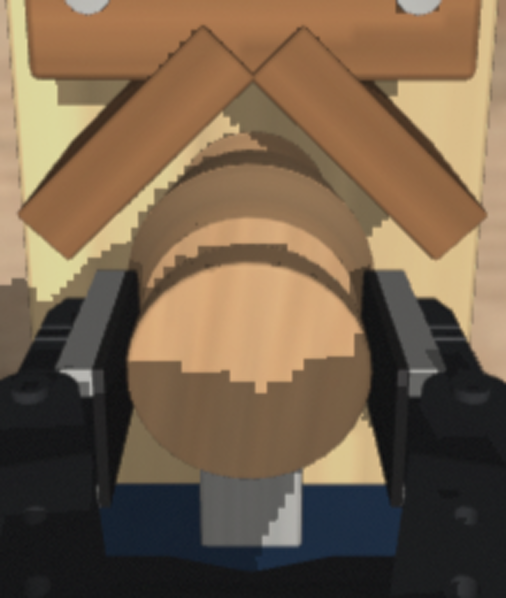

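View pics/s8.png

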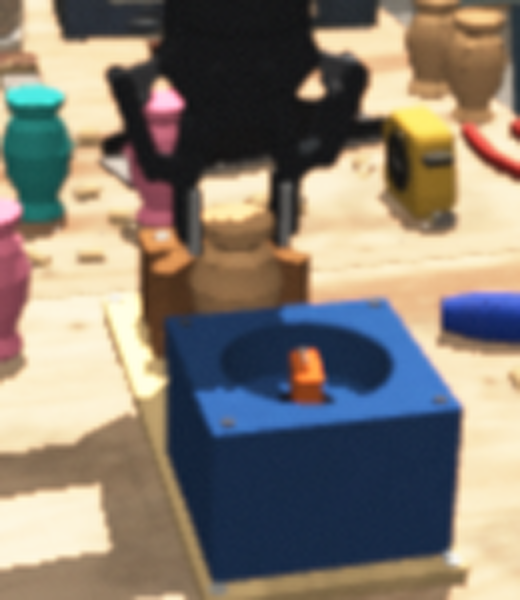

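Request:
step_arm:
  series:
    - {"tx": 0, "ty": 0, "tz": 0.05, "wx": 0, "wy": 0, "wz": 0, "grip": 2.5}
    - {"tx": 0, "ty": 0, "tz": 0.07, "wx": 0, "wy": 0, "wz": 0, "grip": 2.5}
    - {"tx": 0, "ty": 0, "tz": 0.07, "wx": 0, "wy": 0, "wz": 0, "grip": 2.5}
    - {"tx": 0, "ty": 0, "tz": 0.07, "wx": 0, "wy": 0, "wz": 0, "grip": 4.1}
    - {"tx": 0, "ty": 0, "tz": 0.07, "wx": 0, "wy": 0, "wz": 0, "grip": 4.4}
    - {"tx": 0, "ty": 0, "tz": 0.07, "wx": 0, "wy": 0, "wz": 0, "grip": 4.8}
    - {"tx": 0, "ty": 0, "tz": 0.07, "wx": 0, "wy": 0, "wz": 0, "grip": 5.4}
    - {"tx": 0, "ty": 0, "tz": 0.07, "wx": 0, "wy": 0, "wz": 0, "grip": 6}
    - {"tx": 0, "ty": 0, "tz": 0.07, "wx": 0, "wy": 0, "wz": 0, "grip": 6}
    - {"tx": 0, "ty": 0, "tz": 0.07, "wx": 0, "wy": 0, "wz": 0, "grip": 6}

```text
time: 9.28
tool_pos: [0.5359, 0.0377, 0.0754]
tool_rot: [-0.0, 0.717, 0.697, -0.0]
contact_force: [-0.0, 0.7, -0.6]
gripper_width: 0.702
```

Run:
```python
from h import *
s=monitor.state(); print(s["tool_pos"],s["contact_force"],s["ft_torque"],s["gripper_width"]*85.4)
f=grab_frame("wrist"); crop(f,170,140,390,400,2.3,"pics/w9.png")
```

```text
[0.53594226 0.03774847 0.07535705] [-0.03390143  0.7101711  -0.56744355] [-0.02212758 -0.05562645 -0.02132124] 59.97069730442486
```

View pics/w9.png

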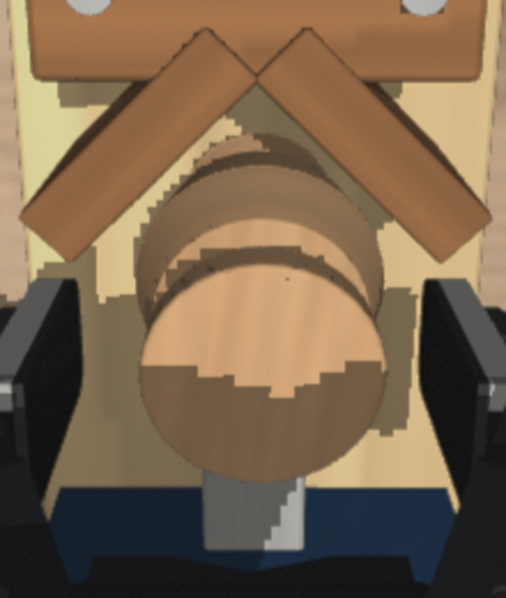

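Request:
step_arm:
  series:
    - {"tx": 0, "ty": 0, "tz": -1, "wx": 0, "wy": 0, "wz": 0, "grip": 6}
    - {"tx": 0, "ty": 0, "tz": -3, "wx": 0, "wy": 0, "wz": 0, "grip": 6}
    - {"tx": 0, "ty": 0, "tz": -6, "wx": 0, "wy": 0, "wz": 0, "grip": 6}
    - {"tx": -2, "ty": 0, "tz": -9, "wx": 0, "wy": 0, "wz": 0, "grip": 5}
    - {"tx": -5, "ty": 0, "tz": -12, "wx": 0, "wy": 0, "wz": 2, "grip": 4}
    - {"tx": -8, "ty": 0.1, "tz": -12.5, "wx": 0, "wy": 0, "wz": 4, "grip": 4}
    - {"tx": -11, "ty": 0.1, "tz": -12.5, "wx": 0, "wy": 0, "wz": 6, "grip": 4}
    - {"tx": -13.5, "ty": 0.1, "tz": -12.5, "wx": 0, "wy": 0, "wz": 7, "grip": 3.2}
    - {"tx": -14.2, "ty": 0.1, "tz": -12.5, "wx": 0, "wy": 0, "wz": 7, "grip": 3.2}
    - {"tx": -14.2, "ty": 0.1, "tz": -12.5, "wx": 0, "wy": 0, "wz": 7, "grip": 3.2}

```text
time: 10.17
tool_pos: [0.5331, -0.1058, 0.2014]
tool_rot: [0.0, 0.759, 0.651, 0.0]
contact_force: [0.1, 0.2, -0.4]
gripper_width: 0.372
```

Request:
step_arm:
  series:
    - {"tx": 0, "ty": 0, "tz": 0, "wx": 0, "wy": 0, "wz": 0, "grip": 3.2}
    - {"tx": 0, "ty": 0, "tz": 0, "wx": 0, "wy": 0, "wz": 0, "grip": 3.2}
    - {"tx": 0, "ty": 0, "tz": 0, "wx": 0, "wy": 0, "wz": 0, "grip": 3.2}
    - {"tx": 0, "ty": 0, "tz": 0, "wx": 0, "wy": 0, "wz": 0, "grip": 3.2}
    - {"tx": 0, "ty": 0, "tz": 0, "wx": 0, "wy": 0, "wz": 0, "grip": 3.2}
    - {"tx": 0, "ty": 0, "tz": 0, "wx": 0, "wy": 0, "wz": 0, "grip": 3.2}
    - {"tx": 0, "ty": 0, "tz": 0, "wx": 0, "wy": 0, "wz": 0, "grip": 3.2}
    - {"tx": 0, "ty": 0, "tz": 0, "wx": 0, "wy": 0, "wz": 0, "grip": 3.2}
    - {"tx": 0, "ty": 0, "tz": 0, "wx": 0, "wy": 0, "wz": 0, "grip": 3.2}
    - {"tx": 0, "ty": 0, "tz": 0, "wx": 0, "wy": 0, "wz": 0, "grip": 3.2}

```text
time: 11.0
tool_pos: [0.5331, -0.1043, 0.2006]
tool_rot: [-0.0, 0.758, 0.652, -0.0]
contact_force: [0.4, 0.3, 0.1]
gripper_width: 0.379
```

Run:
```python
from h import *
import pickle
s=monitor.state(); print(s["tool_pos"],s["tool_rot"],s["joint_pos"].round(3),s["contact_force"],s["ft_torque"],s["gripper_width"]*85.4)
f=grab_frame("wrist"); pickle.dump(f,open("w10.pkl","wb")); cv2.imwrite("pics/w10.png",f["color"][:,:,::-1]); crop(f,200,130,360,290,4.5,"pics/w10a.png")
f=grab_frame("side"); crop(f,220,150,350,300,4,"pics/s10.png")
```

```text
[ 0.53307762 -0.10425791  0.20059024] [-1.17795612e-05  7.58280264e-01  6.51928708e-01 -1.22214308e-06] [-0.33  -0.123  1.835  0.     1.429 -0.18 ] [0.39596139 0.34619341 0.14538429] [-0.00806155 -0.01291101 -0.02904486] 32.37301275724311
```

View pics/w10.png

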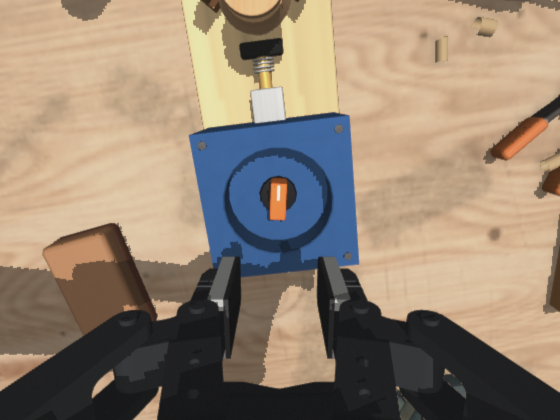

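View pics/w10a.png

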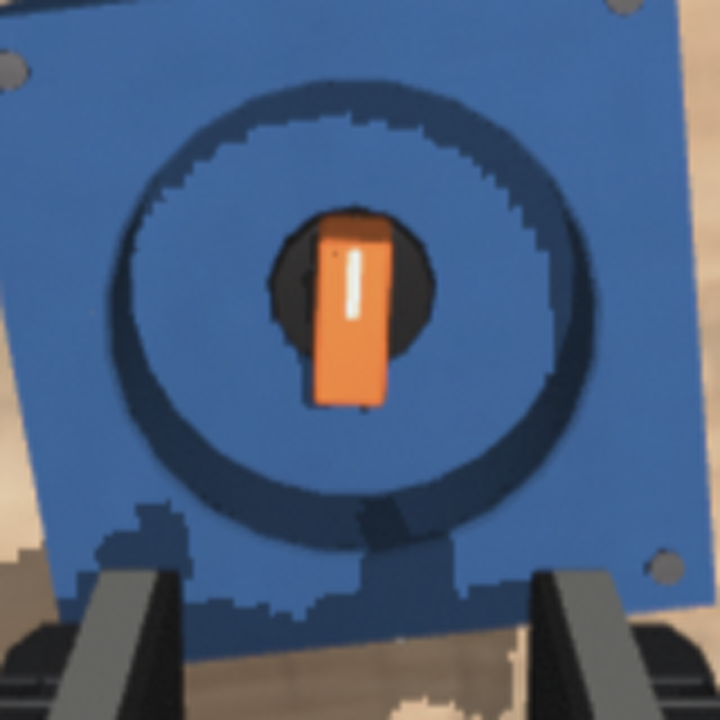

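View pics/s10.png

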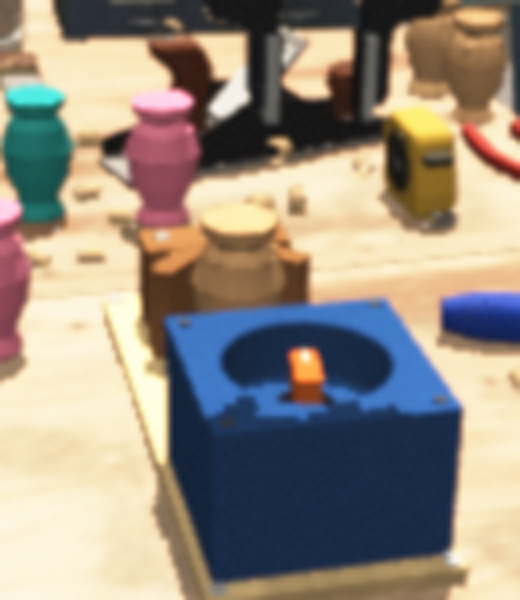

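Request:
step_arm:
  series:
    - {"tx": 0, "ty": 0, "tz": 2, "wx": 0, "wy": 0, "wz": 1, "grip": 3}
    - {"tx": 0, "ty": 0, "tz": 4, "wx": 0, "wy": 0, "wz": 2, "grip": 3}
    - {"tx": 0, "ty": 0, "tz": 6, "wx": 0, "wy": 0, "wz": 2, "grip": 3}
    - {"tx": 0, "ty": 0, "tz": 8, "wx": 0, "wy": 0, "wz": 2, "grip": 3}
    - {"tx": 0, "ty": 0, "tz": 9.5, "wx": 0, "wy": 0, "wz": 2, "grip": 3}
    - {"tx": 0, "ty": 0, "tz": 10.5, "wx": 0, "wy": 0, "wz": 2, "grip": 3}
    - {"tx": 0, "ty": 0, "tz": 11, "wx": 0, "wy": 0, "wz": 2, "grip": 3}
    - {"tx": 0, "ty": 0, "tz": 11, "wx": 0, "wy": 0, "wz": 2, "grip": 3}
    - {"tx": 0, "ty": 0, "tz": 11, "wx": 0, "wy": 0, "wz": 2, "grip": 3}
    - {"tx": 0, "ty": 0, "tz": 11, "wx": 0, "wy": 0, "wz": 2, "grip": 3}

```text
time: 11.93
tool_pos: [0.534, -0.1046, 0.092]
tool_rot: [0.001, 0.77, 0.639, 0.001]
contact_force: [0.4, 0.4, 0.4]
gripper_width: 0.354
```

Run:
```python
from h import *
import pickle
s=monitor.state(); print(s["tool_pos"],s["tool_rot"],s["contact_force"],s["ft_torque"],s["gripper_width"]*85.4)
f=grab_frame("wrist"); pickle.dump(f,open("w11.pkl","wb")); crop(f,150,180,410,420,3,"pics/w11.png")
```

```text
[ 0.53401492 -0.10456635  0.09196671] [9.78130039e-04 7.69543149e-01 6.38593797e-01 5.89404949e-04] [0.44646316 0.44778276 0.43393213] [-0.00427927 -0.00841061  0.00011338] 30.20617005397773
```

View pics/w11.png

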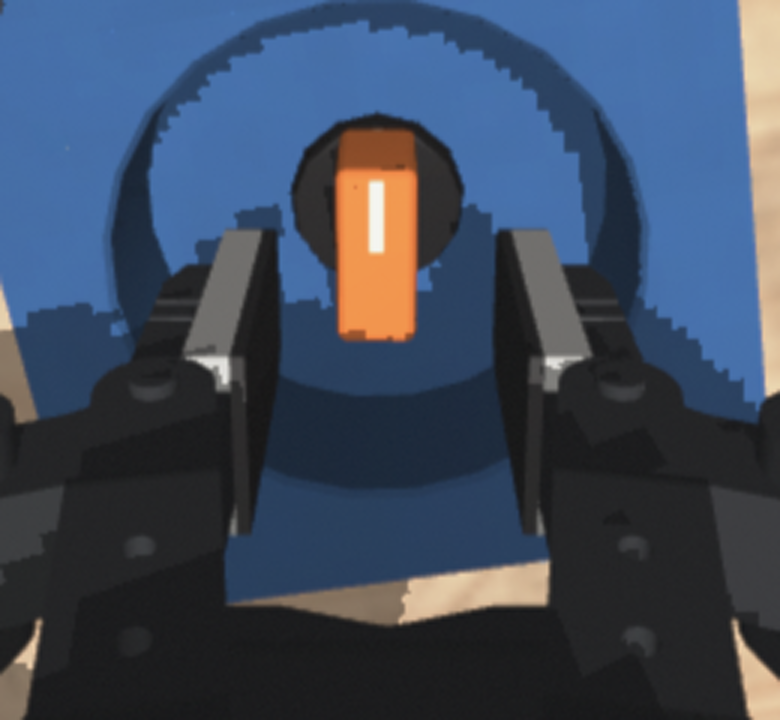

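Request:
step_arm:
  series:
    - {"tx": 0, "ty": -0.1, "tz": 0.3, "wx": 0, "wy": 0, "wz": 0, "grip": 3}
    - {"tx": 0, "ty": -0.1, "tz": 0.6, "wx": 0, "wy": 0, "wz": 0, "grip": 3}
    - {"tx": 0, "ty": -0.1, "tz": 1, "wx": 0, "wy": 0, "wz": 0, "grip": 3}
    - {"tx": 0, "ty": -0.1, "tz": 1.4, "wx": 0, "wy": 0, "wz": 0, "grip": 3}
    - {"tx": 0, "ty": -0.1, "tz": 1.8, "wx": 0, "wy": 0, "wz": 0, "grip": 3}
    - {"tx": 0, "ty": -0.1, "tz": 2.1, "wx": 0, "wy": 0, "wz": 0, "grip": 3}
    - {"tx": 0, "ty": -0.1, "tz": 2.4, "wx": 0, "wy": 0, "wz": 0, "grip": 3}
    - {"tx": 0, "ty": -0.1, "tz": 2.6, "wx": 0, "wy": 0, "wz": 0, "grip": 3}
    - {"tx": 0, "ty": -0.1, "tz": 2.6, "wx": 0, "wy": 0, "wz": 0, "grip": 3}
    - {"tx": 0, "ty": -0.1, "tz": 2.6, "wx": 0, "wy": 0, "wz": 0, "grip": 3}

```text
time: 12.82
tool_pos: [0.5321, -0.104, 0.0645]
tool_rot: [-0.0, 0.77, 0.639, -0.0]
contact_force: [0.7, -0.4, -0.3]
gripper_width: 0.354
```

Run:
```python
from h import *
import pickle
s=monitor.state(); print(s["tool_pos"],s["tool_rot"],s["contact_force"],s["ft_torque"],s["gripper_width"]*85.4)
f=grab_frame("wrist"); pickle.dump(f,open("w12.pkl","wb")); crop(f,150,180,410,420,3,"pics/w12.png")
```

```text
[ 0.5320667  -0.10403505  0.06447024] [-1.01394893e-04  7.69516819e-01  6.38626534e-01 -6.61810567e-05] [ 0.68340499 -0.42099746 -0.32066903] [ 0.05737952  0.03014509 -0.01826786] 30.19193326375536
```

View pics/w12.png

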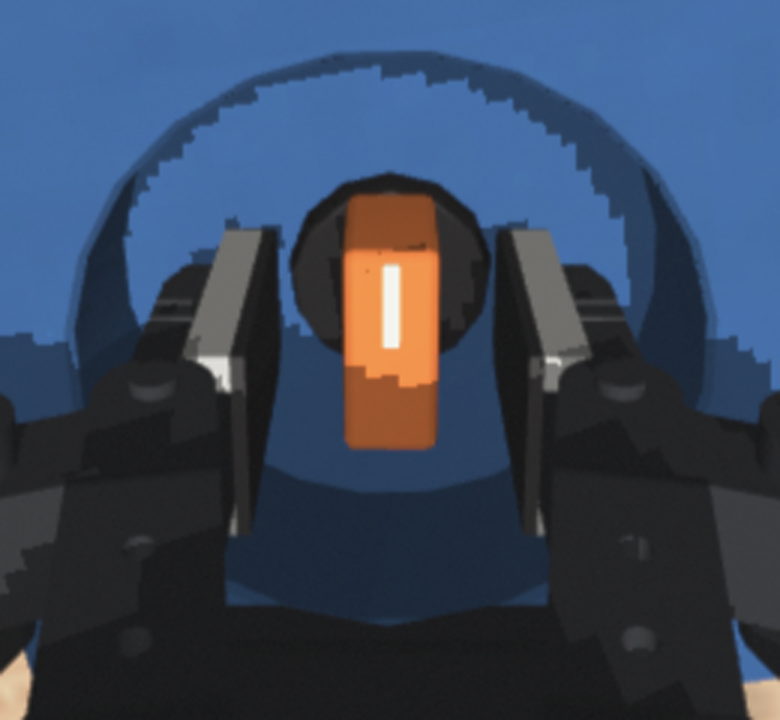

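Request:
step_arm:
  series:
    - {"tx": 0, "ty": 0.05, "tz": -0.1, "wx": 0, "wy": 0, "wz": 0, "grip": 2.6}
    - {"tx": 0, "ty": 0.05, "tz": -0.1, "wx": 0, "wy": 0, "wz": 0, "grip": 2.2}
    - {"tx": 0, "ty": 0.05, "tz": -0.1, "wx": 0, "wy": 0, "wz": 0, "grip": 1.8}
    - {"tx": 0, "ty": 0.05, "tz": -0.1, "wx": 0, "wy": 0, "wz": 0, "grip": 1.5}
    - {"tx": 0, "ty": 0.05, "tz": -0.1, "wx": 0, "wy": 0, "wz": 0, "grip": 1.3}
    - {"tx": 0, "ty": 0.05, "tz": -0.1, "wx": 0, "wy": 0, "wz": 0, "grip": 1.1}
    - {"tx": 0, "ty": 0.05, "tz": -0.1, "wx": 0, "wy": 0, "wz": 0, "grip": 0.5}
    - {"tx": 0, "ty": 0.05, "tz": -0.1, "wx": 0, "wy": 0, "wz": 0, "grip": 0.5}
    - {"tx": 0, "ty": 0.05, "tz": -0.1, "wx": 0, "wy": 0, "wz": 0, "grip": 0.5}
    - {"tx": 0, "ty": 0.05, "tz": -0.1, "wx": 0, "wy": 0, "wz": 0, "grip": 0.5}

```text
time: 13.7
tool_pos: [0.5326, -0.1042, 0.0659]
tool_rot: [-0.0, 0.77, 0.639, -0.0]
contact_force: [-1.3, 1.1, 3.4]
gripper_width: 0.125
```

```bash
cat > st.py <<'E'
from h import *
s=monitor.state(); q=s["tool_rot"]; yaw=2*np.degrees(np.arctan2(q[2],q[1]))
r=lambda a,n=3:np.round(a,n).tolist()
print("t",round(s["time"],2),"pos",r(s["tool_pos"],4),"yaw",round(yaw,2),"F",r(s["contact_force"],2),"M",r(s["ft_torque"]),"w",round(s["gripper_width"]*85.4,1),"j6",round(s["joint_pos"][5],4),"eff",r(s["joint_efforts"]),"v",r(s["joint_vel"][5:]))
E
python3 st.py
python3 - <<'E'
from h import *
f=grab_frame("wrist"); crop(f,100,0,460,420,1.9,"pics/w13.png")
E
python3 st.py
```

```text
t 13.7 pos [0.5326, -0.1042, 0.0659] yaw 79.38 F [-1.26, 1.07, 3.4] M [0.07, 0.317, 0.002] w 10.7 j6 -0.1448 eff [-0.021, -32.086, -32.002, 0.012, -0.528, -0.054] v [-0.001]
t 13.75 pos [0.5326, -0.1042, 0.0658] yaw 79.37 F [-2.88, 0.19, 4.62] M [0.091, 0.338, -0.033] w 10.7 j6 -0.1448 eff [-0.026, -31.965, -31.945, 0.013, -0.568, -0.055] v [0.001]
```

View pics/w13.png

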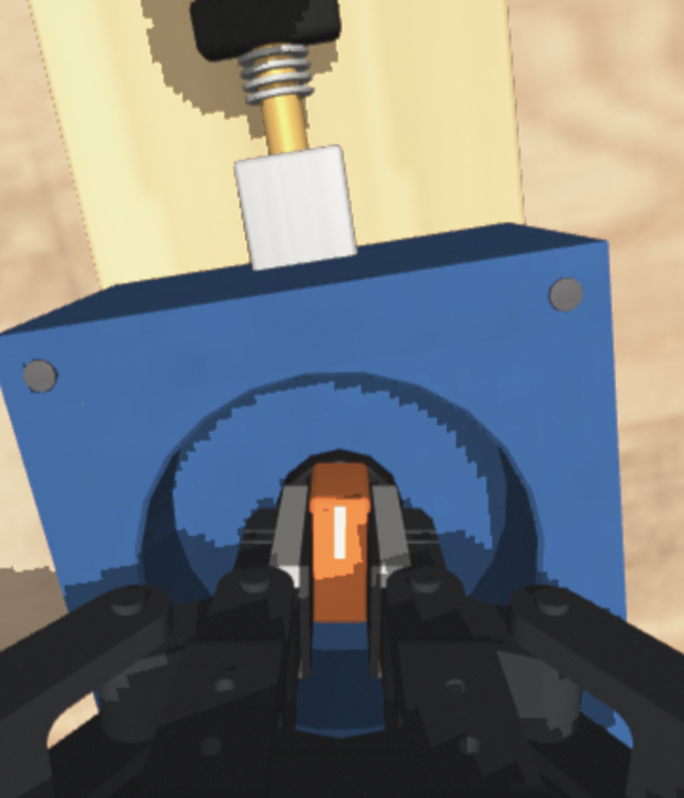

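Request:
step_arm:
  series:
    - {"tx": 0, "ty": 0, "tz": 0, "wx": 0, "wy": 0, "wz": 1, "grip": 0.5}
    - {"tx": 0, "ty": 0, "tz": 0, "wx": 0, "wy": 0, "wz": 2, "grip": 0.5}
    - {"tx": 0, "ty": 0, "tz": 0, "wx": 0, "wy": 0, "wz": 3, "grip": 0.5}
    - {"tx": 0, "ty": 0, "tz": 0, "wx": 0, "wy": 0, "wz": 4, "grip": 0.5}
    - {"tx": 0, "ty": 0, "tz": 0, "wx": 0, "wy": 0, "wz": 5, "grip": 0.5}
    - {"tx": 0, "ty": 0, "tz": 0, "wx": 0, "wy": 0, "wz": 6, "grip": 0.5}
    - {"tx": 0, "ty": 0, "tz": 0, "wx": 0, "wy": 0, "wz": 7, "grip": 0.5}
    - {"tx": 0, "ty": 0, "tz": 0, "wx": 0, "wy": 0, "wz": 8, "grip": 0.5}
    - {"tx": 0, "ty": 0, "tz": 0, "wx": 0, "wy": 0, "wz": 9, "grip": 0.5}
    - {"tx": 0, "ty": 0, "tz": 0, "wx": 0, "wy": 0, "wz": 10, "grip": 0.5}

```text
time: 14.58
tool_pos: [0.5326, -0.1042, 0.0659]
tool_rot: [0.0, 0.823, 0.569, -0.0]
contact_force: [-2.3, 1.7, 4.7]
gripper_width: 0.125
```

```bash
python3 st.py
python3 - <<'E'
from h import *
f=grab_frame("wrist"); crop(f,100,0,460,420,1.9,"pics/w14.png")
E
python3 st.py
```

```text
t 14.58 pos [0.5326, -0.1042, 0.0659] yaw 69.29 F [-2.29, 1.72, 4.68] M [0.108, 0.405, 0.22] w 10.7 j6 0.0313 eff [-0.303, -31.334, -31.644, 0.111, -0.78, 0.012] v [0.205]
t 14.63 pos [0.5326, -0.1041, 0.0658] yaw 69.26 F [-3.18, -0.39, 5.51] M [0.116, 0.441, 0.031] w 10.4 j6 0.0319 eff [-0.211, -31.333, -31.645, 0.092, -0.78, 0.175] v [-0.035]
```

View pics/w14.png

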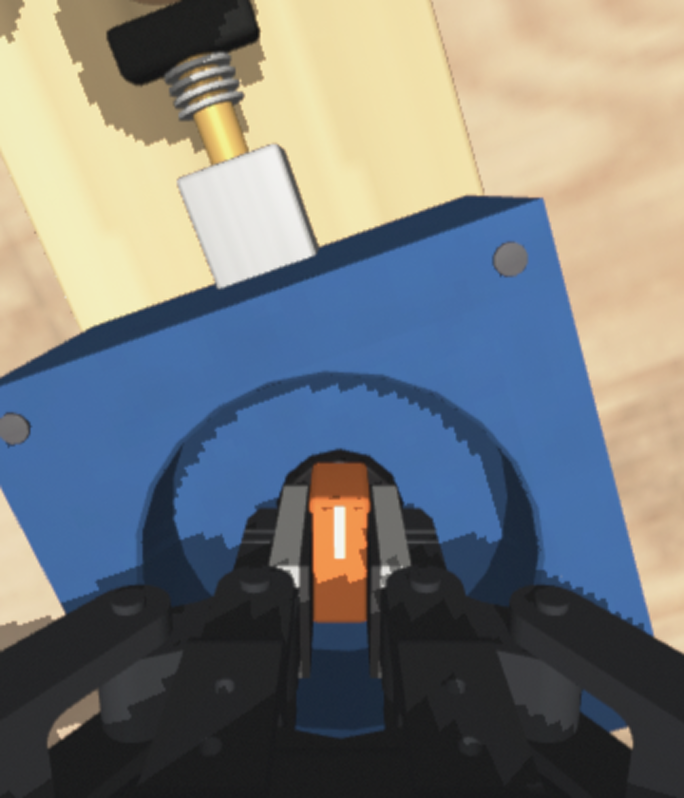

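Request:
step_arm:
  series:
    - {"tx": 0, "ty": 0, "tz": 0, "wx": 0, "wy": 0, "wz": 1, "grip": 0.5}
    - {"tx": 0, "ty": 0, "tz": 0, "wx": 0, "wy": 0, "wz": 2, "grip": 0.5}
    - {"tx": 0, "ty": 0, "tz": 0, "wx": 0, "wy": 0, "wz": 3, "grip": 0.5}
    - {"tx": 0, "ty": 0, "tz": 0, "wx": 0, "wy": 0, "wz": 4, "grip": 0.5}
    - {"tx": 0, "ty": 0, "tz": 0, "wx": 0, "wy": 0, "wz": 5, "grip": 0.5}
    - {"tx": 0, "ty": 0, "tz": 0, "wx": 0, "wy": 0, "wz": 6, "grip": 0.5}
    - {"tx": 0, "ty": 0, "tz": 0, "wx": 0, "wy": 0, "wz": 7, "grip": 0.5}
    - {"tx": 0, "ty": 0, "tz": 0, "wx": 0, "wy": 0, "wz": 8, "grip": 0.5}
    - {"tx": 0, "ty": 0, "tz": 0, "wx": 0, "wy": 0, "wz": 9, "grip": 0.5}
    - {"tx": 0, "ty": 0, "tz": 0, "wx": 0, "wy": 0, "wz": 10, "grip": 0.5}

```text
time: 15.47
tool_pos: [0.5326, -0.1041, 0.0658]
tool_rot: [-0.0, 0.869, 0.495, -0.0]
contact_force: [-2.3, 1.3, 5.8]
gripper_width: 0.13
```

```bash
python3 st.py
```

```text
t 15.47 pos [0.5326, -0.1041, 0.0658] yaw 59.29 F [-2.31, 1.3, 5.8] M [0.148, 0.501, 0.138] w 11.1 j6 0.2058 eff [-0.307, -31.317, -31.653, 0.11, -0.794, 0.012] v [0.207]
```

Request:
step_arm:
  series:
    - {"tx": 0, "ty": 0, "tz": 0, "wx": 0, "wy": 0, "wz": 0.8, "grip": 0.5}
    - {"tx": 0, "ty": 0, "tz": 0, "wx": 0, "wy": 0, "wz": 1.6, "grip": 0.5}
    - {"tx": 0, "ty": 0, "tz": 0, "wx": 0, "wy": 0, "wz": 2.4, "grip": 0.5}
    - {"tx": 0, "ty": 0, "tz": 0, "wx": 0, "wy": 0, "wz": 3.2, "grip": 0.5}
    - {"tx": 0, "ty": 0, "tz": 0, "wx": 0, "wy": 0, "wz": 4, "grip": 0.5}
    - {"tx": 0, "ty": 0, "tz": 0, "wx": 0, "wy": 0, "wz": 4.8, "grip": 0.5}
    - {"tx": 0, "ty": 0, "tz": 0, "wx": 0, "wy": 0, "wz": 5.6, "grip": 0.5}
    - {"tx": 0, "ty": 0, "tz": 0, "wx": 0, "wy": 0, "wz": 6.4, "grip": 0.5}
    - {"tx": 0, "ty": 0, "tz": 0, "wx": 0, "wy": 0, "wz": 7.2, "grip": 0.5}
    - {"tx": 0, "ty": 0, "tz": 0, "wx": 0, "wy": 0, "wz": 8, "grip": 0.5}

```text
time: 16.3
tool_pos: [0.5326, -0.1041, 0.0658]
tool_rot: [-0.0, 0.901, 0.433, -0.0]
contact_force: [-3.0, 0.5, 5.5]
gripper_width: 0.124
```

```bash
python3 st.py
python3 - <<'E'
from h import *
f=grab_frame("wrist"); crop(f,0,0,400,420,1.6,"pics/w15.png")
f=grab_frame("side"); crop(f,220,150,350,300,4,"pics/s15.png")
f=grab_frame("top"); crop(f,230,170,390,270,5,"pics/t15.png")
E
python3 st.py
```

```text
t 16.3 pos [0.5326, -0.1041, 0.0658] yaw 51.3 F [-3.0, 0.47, 5.54] M [0.173, 0.486, 0.27] w 10.6 j6 0.3452 eff [-0.32, -31.306, -31.658, 0.112, -0.804, 0.054] v [0.166]
t 16.45 pos [0.5326, -0.1042, 0.0659] yaw 51.32 F [-2.51, 1.67, 4.49] M [0.145, 0.489, 0.047] w 10.3 j6 0.3448 eff [-0.174, -31.303, -31.66, 0.078, -0.807, 0.082] v [-0.001]
```

View pics/t15.png

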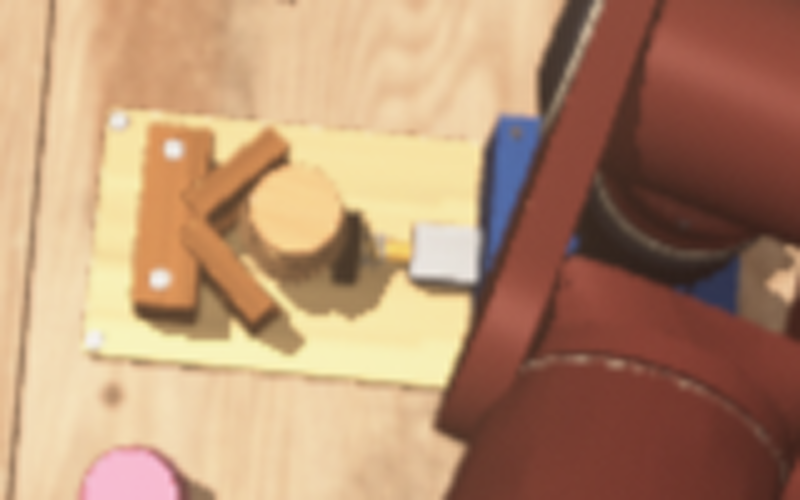

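View pics/w15.png

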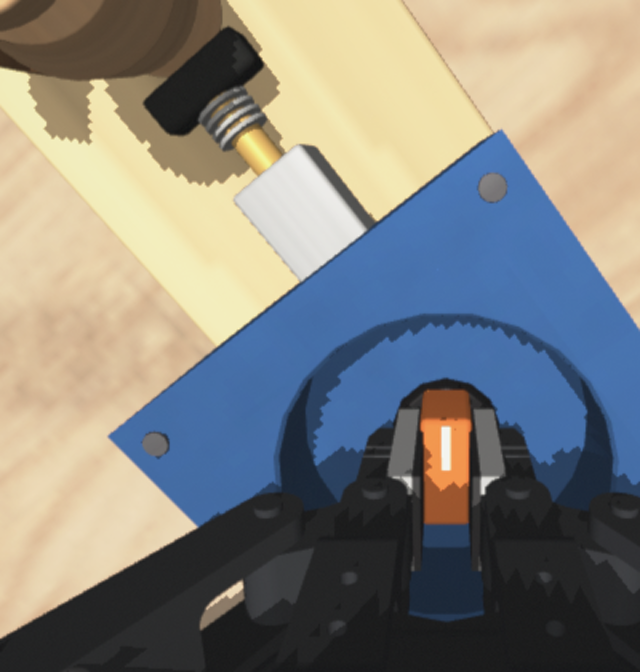

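Request:
step_arm:
  series:
    - {"tx": 0, "ty": 0, "tz": 0, "wx": 0, "wy": 0, "wz": 0.4, "grip": 0.5}
    - {"tx": 0, "ty": 0, "tz": 0, "wx": 0, "wy": 0, "wz": 0.8, "grip": 0.5}
    - {"tx": 0, "ty": 0, "tz": 0, "wx": 0, "wy": 0, "wz": 1.2, "grip": 0.5}
    - {"tx": 0, "ty": 0, "tz": 0, "wx": 0, "wy": 0, "wz": 1.6, "grip": 0.5}
    - {"tx": 0, "ty": 0, "tz": 0, "wx": 0, "wy": 0, "wz": 2, "grip": 0.5}
    - {"tx": 0, "ty": 0, "tz": 0, "wx": 0, "wy": 0, "wz": 2.4, "grip": 0.5}
    - {"tx": 0, "ty": 0, "tz": 0, "wx": 0, "wy": 0, "wz": 2.8, "grip": 0.5}
    - {"tx": 0, "ty": 0, "tz": 0, "wx": 0, "wy": 0, "wz": 3.2, "grip": 0.5}
    - {"tx": 0, "ty": 0, "tz": 0, "wx": 0, "wy": 0, "wz": 3.6, "grip": 0.5}
    - {"tx": 0, "ty": 0, "tz": 0, "wx": 0, "wy": 0, "wz": 4, "grip": 0.5}

```text
time: 17.28
tool_pos: [0.5326, -0.1041, 0.0659]
tool_rot: [-0.0, 0.916, 0.401, -0.0]
contact_force: [-1.8, 1.1, 5.0]
gripper_width: 0.122
```

```bash
python3 st.py; python3 st.py | cut -c1-120
```

```text
t 17.28 pos [0.5326, -0.1041, 0.0659] yaw 47.33 F [-1.79, 1.07, 4.96] M [0.142, 0.51, 0.187] w 10.5 j6 0.4146 eff [-0.321, -31.301, -31.661, 0.11, -0.809, 0.121] v [0.084]
t 17.28 pos [0.5326, -0.1041, 0.0659] yaw 47.33 F [-1.79, 1.07, 4.96] M [0.142, 0.51, 0.187] w 10.5 j6 0.4146 eff [-0.32
```

Request:
step_arm:
  series:
    - {"tx": 0, "ty": 0, "tz": 0, "wx": 0, "wy": 0, "wz": 0.4, "grip": 0.5}
    - {"tx": 0, "ty": 0, "tz": 0, "wx": 0, "wy": 0, "wz": 0.8, "grip": 0.5}
    - {"tx": 0, "ty": 0, "tz": 0, "wx": 0, "wy": 0, "wz": 1.2, "grip": 0.5}
    - {"tx": 0, "ty": 0, "tz": 0, "wx": 0, "wy": 0, "wz": 1.6, "grip": 0.5}
    - {"tx": 0, "ty": 0, "tz": 0, "wx": 0, "wy": 0, "wz": 2, "grip": 0.5}
    - {"tx": 0, "ty": 0, "tz": 0, "wx": 0, "wy": 0, "wz": 2.4, "grip": 0.5}
    - {"tx": 0, "ty": 0, "tz": 0, "wx": 0, "wy": 0, "wz": 2.8, "grip": 0.5}
    - {"tx": 0, "ty": 0, "tz": 0, "wx": 0, "wy": 0, "wz": 3.2, "grip": 0.5}
    - {"tx": 0, "ty": 0, "tz": 0, "wx": 0, "wy": 0, "wz": 3.6, "grip": 0.5}
    - {"tx": 0, "ty": 0, "tz": 0, "wx": 0, "wy": 0, "wz": 4, "grip": 0.5}

```text
time: 18.12
tool_pos: [0.5326, -0.1041, 0.0658]
tool_rot: [-0.0, 0.929, 0.369, -0.0]
contact_force: [-2.6, 0.7, 4.7]
gripper_width: 0.12
```

```bash
python3 st.py
python3 - <<'E'
from h import *
f=grab_frame("top"); crop(f,230,170,390,270,5,"pics/t16.png")
import pickle; pickle.dump(f,open("t16.pkl","wb"))
E
python3 st.py
```

```text
t 18.12 pos [0.5326, -0.1041, 0.0658] yaw 43.33 F [-2.56, 0.74, 4.72] M [0.148, 0.482, 0.207] w 10.3 j6 0.4845 eff [-0.326, -31.296, -31.664, 0.109, -0.814, 0.121] v [0.081]
t 18.17 pos [0.5326, -0.1041, 0.0659] yaw 43.31 F [-3.23, 0.54, 6.24] M [0.133, 0.441, 0.126] w 10.9 j6 0.4848 eff [-0.281, -31.294, -31.665, 0.099, -0.814, 0.176] v [-0.014]
```

View pics/t16.png

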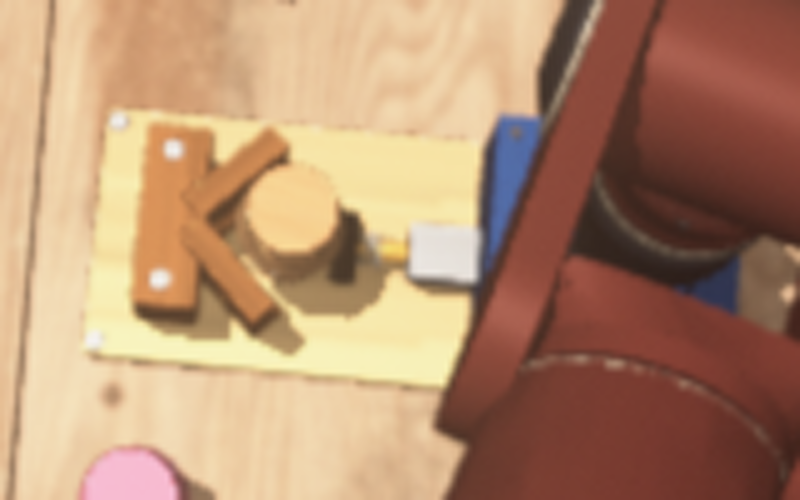

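Request:
step_arm:
  series:
    - {"tx": 0, "ty": 0, "tz": 0, "wx": 0, "wy": 0, "wz": 0.4, "grip": 0.5}
    - {"tx": 0, "ty": 0, "tz": 0, "wx": 0, "wy": 0, "wz": 0.8, "grip": 0.5}
    - {"tx": 0, "ty": 0, "tz": 0, "wx": 0, "wy": 0, "wz": 1.2, "grip": 0.5}
    - {"tx": 0, "ty": 0, "tz": 0, "wx": 0, "wy": 0, "wz": 1.6, "grip": 0.5}
    - {"tx": 0, "ty": 0, "tz": 0, "wx": 0, "wy": 0, "wz": 2, "grip": 0.5}
    - {"tx": 0, "ty": 0, "tz": 0, "wx": 0, "wy": 0, "wz": 2.4, "grip": 0.5}
    - {"tx": 0, "ty": 0, "tz": 0, "wx": 0, "wy": 0, "wz": 2.8, "grip": 0.5}
    - {"tx": 0, "ty": 0, "tz": 0, "wx": 0, "wy": 0, "wz": 3.2, "grip": 0.5}
    - {"tx": 0, "ty": 0, "tz": 0, "wx": 0, "wy": 0, "wz": 3.6, "grip": 0.5}
    - {"tx": 0, "ty": 0, "tz": 0, "wx": 0, "wy": 0, "wz": 4, "grip": 0.5}

```text
time: 19.0
tool_pos: [0.5326, -0.1041, 0.0659]
tool_rot: [-0.0, 0.942, 0.336, -0.0]
contact_force: [-3.2, 0.4, 4.4]
gripper_width: 0.121
```

```bash
python3 st.py
```

```text
t 19.0 pos [0.5326, -0.1041, 0.0659] yaw 39.33 F [-3.23, 0.4, 4.4] M [0.149, 0.436, 0.194] w 10.3 j6 0.5543 eff [-0.331, -31.289, -31.667, 0.107, -0.819, 0.121] v [0.083]
```

Request:
step_arm:
  series:
    - {"tx": 0, "ty": 0, "tz": 0, "wx": 0, "wy": 0, "wz": 0.4, "grip": 0.5}
    - {"tx": 0, "ty": 0, "tz": 0, "wx": 0, "wy": 0, "wz": 0.8, "grip": 0.5}
    - {"tx": 0, "ty": 0, "tz": 0, "wx": 0, "wy": 0, "wz": 1.2, "grip": 0.5}
    - {"tx": 0, "ty": 0, "tz": 0, "wx": 0, "wy": 0, "wz": 1.6, "grip": 0.5}
    - {"tx": 0, "ty": 0, "tz": 0, "wx": 0, "wy": 0, "wz": 2, "grip": 0.5}
    - {"tx": 0, "ty": 0, "tz": 0, "wx": 0, "wy": 0, "wz": 2.4, "grip": 0.5}
    - {"tx": 0, "ty": 0, "tz": 0, "wx": 0, "wy": 0, "wz": 2.8, "grip": 0.5}
    - {"tx": 0, "ty": 0, "tz": 0, "wx": 0, "wy": 0, "wz": 3.2, "grip": 0.5}
    - {"tx": 0, "ty": 0, "tz": 0, "wx": 0, "wy": 0, "wz": 3.6, "grip": 0.5}
    - {"tx": 0, "ty": 0, "tz": 0, "wx": 0, "wy": 0, "wz": 4, "grip": 0.5}

```text
time: 19.83
tool_pos: [0.5326, -0.1041, 0.0659]
tool_rot: [-0.0, 0.953, 0.303, -0.0]
contact_force: [-2.0, 0.6, 4.8]
gripper_width: 0.125
```

```bash
python3 st.py
```

```text
t 19.83 pos [0.5326, -0.1041, 0.0659] yaw 35.32 F [-2.02, 0.59, 4.8] M [0.19, 0.51, 0.193] w 10.6 j6 0.6241 eff [-0.336, -31.283, -31.67, 0.105, -0.824, 0.121] v [0.083]
```

Request:
step_arm:
  series:
    - {"tx": 0, "ty": 0, "tz": 0, "wx": 0, "wy": 0, "wz": 0.4, "grip": 0.5}
    - {"tx": 0, "ty": 0, "tz": 0, "wx": 0, "wy": 0, "wz": 0.8, "grip": 0.5}
    - {"tx": 0, "ty": 0, "tz": 0, "wx": 0, "wy": 0, "wz": 1.2, "grip": 0.5}
    - {"tx": 0, "ty": 0, "tz": 0, "wx": 0, "wy": 0, "wz": 1.6, "grip": 0.5}
    - {"tx": 0, "ty": 0, "tz": 0, "wx": 0, "wy": 0, "wz": 2, "grip": 0.5}
    - {"tx": 0, "ty": 0, "tz": 0, "wx": 0, "wy": 0, "wz": 2.4, "grip": 0.5}
    - {"tx": 0, "ty": 0, "tz": 0, "wx": 0, "wy": 0, "wz": 2.8, "grip": 0.5}
    - {"tx": 0, "ty": 0, "tz": 0, "wx": 0, "wy": 0, "wz": 3.2, "grip": 0.5}
    - {"tx": 0, "ty": 0, "tz": 0, "wx": 0, "wy": 0, "wz": 3.6, "grip": 0.5}
    - {"tx": 0, "ty": 0, "tz": 0, "wx": 0, "wy": 0, "wz": 4, "grip": 0.5}

```text
time: 20.67
tool_pos: [0.5326, -0.1041, 0.0658]
tool_rot: [-0.0, 0.963, 0.27, -0.0]
contact_force: [-2.6, 0.7, 5.1]
gripper_width: 0.124
```

```bash
python3 st.py
python3 - <<'E'
from h import *
f=grab_frame("top"); crop(f,230,170,390,270,5,"pics/t17.png")
E
python3 st.py
```

```text
t 20.67 pos [0.5326, -0.1041, 0.0658] yaw 31.33 F [-2.56, 0.69, 5.08] M [0.168, 0.447, 0.177] w 10.6 j6 0.6939 eff [-0.344, -31.279, -31.673, 0.103, -0.828, 0.121] v [0.084]
t 20.72 pos [0.5326, -0.1041, 0.0658] yaw 31.31 F [-3.4, 1.53, 5.64] M [0.148, 0.461, 0.159] w 10.3 j6 0.6942 eff [-0.299, -31.276, -31.674, 0.093, -0.829, 0.176] v [-0.012]
```

View pics/t17.png

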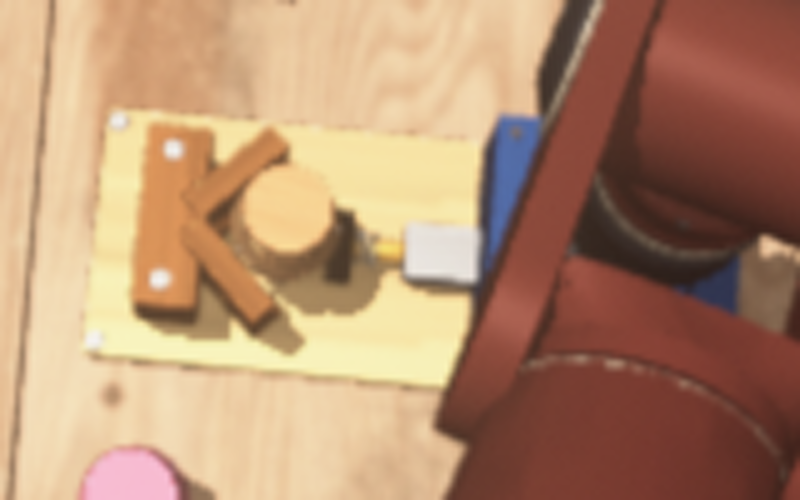

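Request:
step_arm:
  series:
    - {"tx": 0, "ty": 0, "tz": 0, "wx": 0, "wy": 0, "wz": 0.4, "grip": 0.5}
    - {"tx": 0, "ty": 0, "tz": 0, "wx": 0, "wy": 0, "wz": 0.8, "grip": 0.5}
    - {"tx": 0, "ty": 0, "tz": 0, "wx": 0, "wy": 0, "wz": 1.2, "grip": 0.5}
    - {"tx": 0, "ty": 0, "tz": 0, "wx": 0, "wy": 0, "wz": 1.6, "grip": 0.5}
    - {"tx": 0, "ty": 0, "tz": 0, "wx": 0, "wy": 0, "wz": 2, "grip": 0.5}
    - {"tx": 0, "ty": 0, "tz": 0, "wx": 0, "wy": 0, "wz": 2.4, "grip": 0.5}
    - {"tx": 0, "ty": 0, "tz": 0, "wx": 0, "wy": 0, "wz": 2.8, "grip": 0.5}
    - {"tx": 0, "ty": 0, "tz": 0, "wx": 0, "wy": 0, "wz": 3.2, "grip": 0.5}
    - {"tx": 0, "ty": 0, "tz": 0, "wx": 0, "wy": 0, "wz": 3.6, "grip": 0.5}
    - {"tx": 0, "ty": 0, "tz": 0, "wx": 0, "wy": 0, "wz": 4, "grip": 0.5}

```text
time: 21.55
tool_pos: [0.5326, -0.1041, 0.0659]
tool_rot: [-0.0, 0.972, 0.236, -0.0]
contact_force: [-2.2, 1.0, 5.5]
gripper_width: 0.127
```

```bash
python3 st.py
```

```text
t 21.55 pos [0.5326, -0.1041, 0.0659] yaw 27.32 F [-2.19, 1.03, 5.53] M [0.143, 0.548, 0.163] w 10.9 j6 0.7637 eff [-0.351, -31.275, -31.675, 0.1, -0.833, 0.121] v [0.084]
```

Request:
step_arm:
  series:
    - {"tx": 0, "ty": 0, "tz": 0, "wx": 0, "wy": 0, "wz": 0.4, "grip": 0.5}
    - {"tx": 0, "ty": 0, "tz": 0, "wx": 0, "wy": 0, "wz": 0.8, "grip": 0.5}
    - {"tx": 0, "ty": 0, "tz": 0, "wx": 0, "wy": 0, "wz": 1.2, "grip": 0.5}
    - {"tx": 0, "ty": 0, "tz": 0, "wx": 0, "wy": 0, "wz": 1.6, "grip": 0.5}
    - {"tx": 0, "ty": 0, "tz": 0, "wx": 0, "wy": 0, "wz": 2, "grip": 0.5}
    - {"tx": 0, "ty": 0, "tz": 0, "wx": 0, "wy": 0, "wz": 2.4, "grip": 0.5}
    - {"tx": 0, "ty": 0, "tz": 0, "wx": 0, "wy": 0, "wz": 2.8, "grip": 0.5}
    - {"tx": 0, "ty": 0, "tz": 0, "wx": 0, "wy": 0, "wz": 3.2, "grip": 0.5}
    - {"tx": 0, "ty": 0, "tz": 0, "wx": 0, "wy": 0, "wz": 3.6, "grip": 0.5}
    - {"tx": 0, "ty": 0, "tz": 0, "wx": 0, "wy": 0, "wz": 4, "grip": 0.5}

```text
time: 22.38
tool_pos: [0.5326, -0.1041, 0.0658]
tool_rot: [-0.0, 0.979, 0.202, -0.0]
contact_force: [-2.9, 0.7, 5.4]
gripper_width: 0.127
```

```bash
python3 st.py
python3 - <<'E'
from h import *
f=grab_frame("top"); crop(f,230,170,390,270,5,"pics/t18.png")
f=grab_frame("wrist"); cv2.imwrite("pics/w18.png",f["color"][:,:,::-1])
E
python3 st.py
```

```text
t 22.38 pos [0.5326, -0.1041, 0.0658] yaw 23.32 F [-2.87, 0.66, 5.38] M [0.142, 0.458, 0.177] w 10.8 j6 0.8335 eff [-0.372, -31.271, -31.677, 0.1, -0.836, 0.132] v [0.083]
t 22.48 pos [0.5326, -0.1041, 0.0659] yaw 23.33 F [-2.97, -0.26, 4.67] M [0.077, 0.494, 0.027] w 10.5 j6 0.8335 eff [-0.265, -31.267, -31.679, 0.081, -0.838, 0.145] v [-0.004]
```

View pics/t18.png

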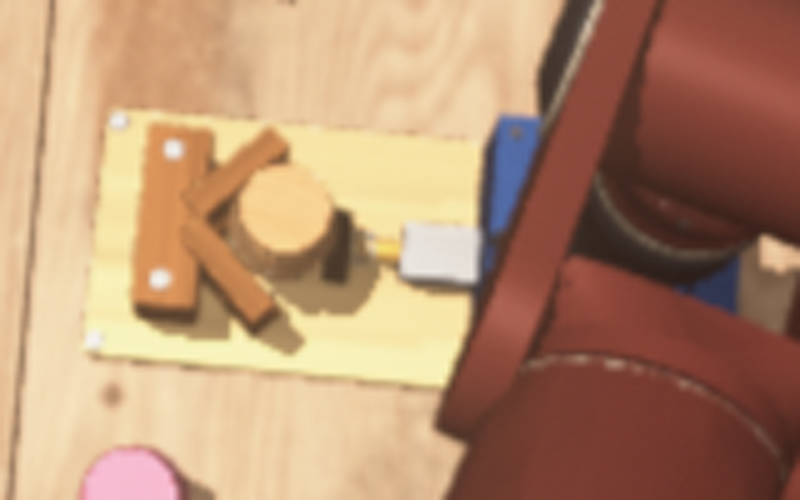

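View pics/w18.png

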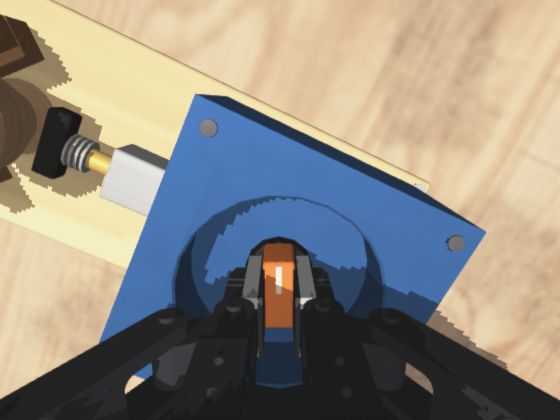

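Request:
step_arm:
  series:
    - {"tx": 0, "ty": 0, "tz": 0, "wx": 0, "wy": 0, "wz": 0.4, "grip": 0.5}
    - {"tx": 0, "ty": 0, "tz": 0, "wx": 0, "wy": 0, "wz": 0.8, "grip": 0.5}
    - {"tx": 0, "ty": 0, "tz": 0, "wx": 0, "wy": 0, "wz": 1.2, "grip": 0.5}
    - {"tx": 0, "ty": 0, "tz": 0, "wx": 0, "wy": 0, "wz": 1.6, "grip": 0.5}
    - {"tx": 0, "ty": 0, "tz": 0, "wx": 0, "wy": 0, "wz": 2, "grip": 0.5}
    - {"tx": 0, "ty": 0, "tz": 0, "wx": 0, "wy": 0, "wz": 2.4, "grip": 0.5}
    - {"tx": 0, "ty": 0, "tz": 0, "wx": 0, "wy": 0, "wz": 2.8, "grip": 0.5}
    - {"tx": 0, "ty": 0, "tz": 0, "wx": 0, "wy": 0, "wz": 3.2, "grip": 0.5}
    - {"tx": 0, "ty": 0, "tz": 0, "wx": 0, "wy": 0, "wz": 3.6, "grip": 0.5}
    - {"tx": 0, "ty": 0, "tz": 0, "wx": 0, "wy": 0, "wz": 4, "grip": 0.5}

```text
time: 23.32
tool_pos: [0.5325, -0.1041, 0.0658]
tool_rot: [-0.0, 0.986, 0.168, -0.0]
contact_force: [-3.7, 1.0, 5.5]
gripper_width: 0.13
```

```bash
python3 st.py
```

```text
t 23.32 pos [0.5325, -0.1041, 0.0658] yaw 19.33 F [-3.68, 0.99, 5.53] M [0.161, 0.429, 0.163] w 11.1 j6 0.9033 eff [-0.406, -31.268, -31.679, 0.106, -0.839, 0.158] v [0.083]
```

Request:
step_arm:
  series:
    - {"tx": 0, "ty": 0, "tz": 0, "wx": 0, "wy": 0, "wz": 0, "grip": 0.5}
    - {"tx": 0, "ty": 0, "tz": 0, "wx": 0, "wy": 0, "wz": 0, "grip": 0.5}
    - {"tx": 0, "ty": 0, "tz": 0, "wx": 0, "wy": 0, "wz": 0, "grip": 0.5}
    - {"tx": 0, "ty": 0, "tz": 0, "wx": 0, "wy": 0, "wz": 0, "grip": 0.5}
    - {"tx": 0, "ty": 0, "tz": 0, "wx": 0, "wy": 0, "wz": 0, "grip": 0.5}
    - {"tx": 0, "ty": 0, "tz": 0, "wx": 0, "wy": 0, "wz": 0.4, "grip": 0.5}
    - {"tx": 0, "ty": 0, "tz": 0, "wx": 0, "wy": 0, "wz": 0.8, "grip": 0.5}
    - {"tx": 0, "ty": 0, "tz": 0, "wx": 0, "wy": 0, "wz": 1.2, "grip": 0.5}
    - {"tx": 0, "ty": 0, "tz": 0, "wx": 0, "wy": 0, "wz": 1.6, "grip": 0.5}
    - {"tx": 0, "ty": 0, "tz": 0, "wx": 0, "wy": 0, "wz": 2, "grip": 0.5}

```text
time: 24.15
tool_pos: [0.5326, -0.1041, 0.0658]
tool_rot: [-0.0, 0.989, 0.151, -0.0]
contact_force: [-2.1, 0.2, 4.5]
gripper_width: 0.128
```

```bash
python3 st.py
python3 - <<'E'
from h import *
f=grab_frame("top"); crop(f,230,170,390,270,5,"pics/t19.png")
f=grab_frame("wrist"); cv2.imwrite("pics/w19.png",f["color"][:,:,::-1])
E
python3 st.py
```

```text
t 24.15 pos [0.5326, -0.1041, 0.0658] yaw 17.33 F [-2.06, 0.24, 4.54] M [0.199, 0.482, 0.235] w 10.9 j6 0.9382 eff [-0.426, -31.264, -31.68, 0.109, -0.841, 0.173] v [0.084]
t 24.25 pos [0.5326, -0.1041, 0.0659] yaw 17.33 F [-3.07, 0.04, 4.43] M [0.184, 0.521, 0.079] w 10.6 j6 0.9381 eff [-0.32, -31.263, -31.681, 0.089, -0.842, 0.185] v [-0.002]
```

View pics/t19.png

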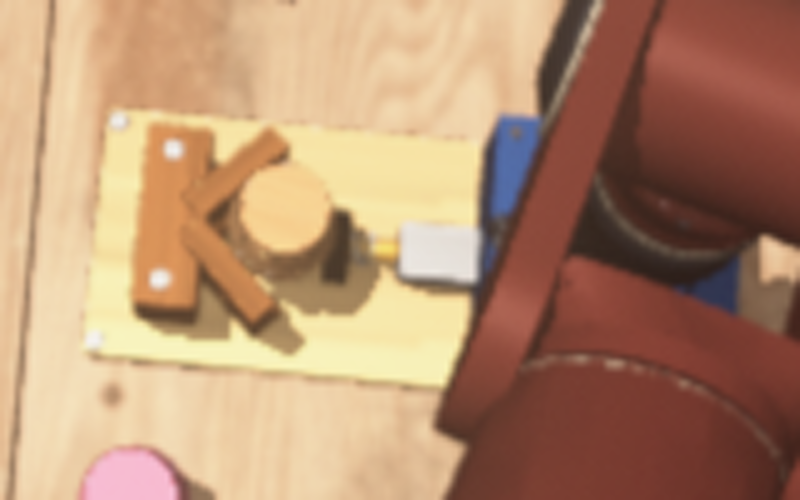

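View pics/w19.png

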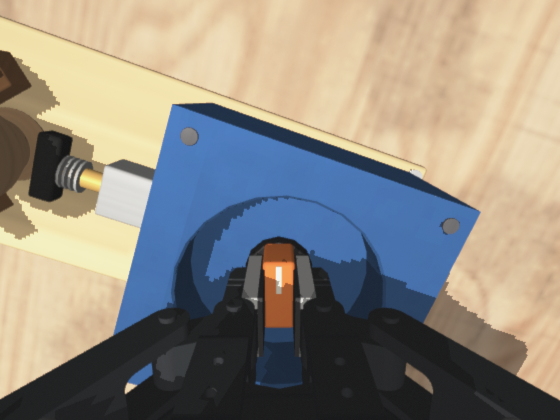

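Run:
```python
import cv2,numpy as np
T={28:"t15",36:"t16",48:"t17",56:"t18",62:"t19"}
I={k:cv2.GaussianBlur(cv2.cvtColor(cv2.imread(f"pics/{v}.png"),cv2.COLOR_BGR2GRAY).astype(np.float32),(0,0),3) for k,v in T.items()}
def ecc(a,b,box):
    x0,y0,x1,y1=box; W=np.eye(2,3,dtype=np.float32)
    m=np.zeros(a.shape,np.uint8); 
    t=a[y0:y1,x0:x1]; W[0,2]=x0;W[1,2]=y0
    cc,W=cv2.findTransformECC(t,b,W,cv2.MOTION_TRANSLATION,(3,200,1e-5),None,5)
    return cc,W[0,2]-x0,W[1,2]-y0
mm=5*451/0.95/1000 # approx px per mm
for n,box in (("foot",(235,155,350,215)),("pad",(322,235,368,290)),("pad2",(325,250,362,290)),("carr",(385,215,470,290)),("vblock",(130,110,205,320))):
    print(n,[tuple(np.round(ecc(I[28],I[k],box),3)) for k in (36,48,56,62)])
print("px/mm",mm, "carriage expected px",[round(mm*10*np.radians(k-28),2) for k in (36,48,56,62)])
```

```text
foot [(np.float64(0.99), np.float64(-1.668), np.float64(-1.278)), (np.float64(0.962), np.float64(-4.52), np.float64(-2.3)), (np.float64(0.931), np.float64(-6.669), np.float64(-2.719)), (np.float64(0.935), np.float64(-6.596), np.float64(-3.141))]
pad [(np.float64(0.996), np.float64(-2.805), np.float64(-0.035)), (np.float64(0.997), np.float64(-7.474), np.float64(-0.888)), (np.float64(0.998), np.float64(-9.631), np.float64(-1.228)), (np.float64(0.998), np.float64(-10.493), np.float64(-0.998))]
pad2 [(np.float64(0.998), np.float64(-2.619), np.float64(-0.401)), (np.float64(0.997), np.float64(-7.321), np.float64(-0.849)), (np.float64(0.996), np.float64(-9.557), np.float64(-1.043)), (np.float64(0.998), np.float64(-10.255), np.float64(-0.757))]
carr [(np.float64(0.993), np.float64(-2.363), np.float64(-0.567)), (np.float64(0.991), np.float64(-6.974), np.float64(-0.986)), (np.float64(0.989), np.float64(-10.496), np.float64(-1.552)), (np.float64(0.986), np.float64(-11.71), np.float64(-1.5))]
vblock [(np.float64(1.0), np.float64(0.031), np.float64(-0.012)), (np.float64(1.0), np.float64(0.03), np.float64(-0.026)), (np.float64(1.0), np.float64(0.038), np.float64(-0.029)), (np.float64(1.0), np.float64(0.025), np.float64(-0.017))]
px/mm 2.373684210526316 carriage expected px [np.float64(3.31), np.float64(8.29), np.float64(11.6), np.float64(14.09)]
```

Request:
step_arm:
  series:
    - {"tx": 0, "ty": 0, "tz": 0, "wx": 0, "wy": 0, "wz": 0, "grip": 0.5}
    - {"tx": 0, "ty": 0, "tz": 0, "wx": 0, "wy": 0, "wz": 0, "grip": 0.5}
    - {"tx": 0, "ty": 0, "tz": 0, "wx": 0, "wy": 0, "wz": 0, "grip": 0.5}
    - {"tx": 0, "ty": 0, "tz": 0, "wx": 0, "wy": 0, "wz": 0, "grip": 0.5}
    - {"tx": 0, "ty": 0, "tz": 0, "wx": 0, "wy": 0, "wz": 0, "grip": 0.5}
    - {"tx": 0, "ty": 0, "tz": 0, "wx": 0, "wy": 0, "wz": 0, "grip": 0.5}
    - {"tx": 0, "ty": 0, "tz": 0, "wx": 0, "wy": 0, "wz": 0, "grip": 0.5}
    - {"tx": 0, "ty": 0, "tz": 0, "wx": 0, "wy": 0, "wz": 0.4, "grip": 0.5}
    - {"tx": 0, "ty": 0, "tz": 0, "wx": 0, "wy": 0, "wz": 0.8, "grip": 0.5}
    - {"tx": 0, "ty": 0, "tz": 0, "wx": 0, "wy": 0, "wz": 1.2, "grip": 0.5}

```text
time: 25.08
tool_pos: [0.5326, -0.1041, 0.0659]
tool_rot: [0.0, 0.99, 0.14, -0.0]
contact_force: [-2.7, 1.1, 5.0]
gripper_width: 0.125
```

```bash
python3 st.py
python3 - <<'E'
from h import *
f=grab_frame("top"); crop(f,230,170,390,270,5,"pics/t20.png")
f=grab_frame("wrist"); cv2.imwrite("pics/w20.png",f["color"][:,:,::-1])
import pickle; pickle.dump(f,open("w20.pkl","wb"))
E
python3 st.py
python3 - <<'E'
import cv2,numpy as np
# row-profile edges in the top crops: pad free lower part and carriage front edge, along jig x
T={28:"t15",36:"t16",48:"t17",56:"t18",62:"t19",63.2:"t20"}
for k,v in T.items():
    g=cv2.cvtColor(cv2.imread(f"pics/{v}.png"),cv2.COLOR_BGR2GRAY).astype(float)
    p=g[258:274].mean(0); c=g[245:270].mean(0)
    def cross(p,a,b,lvl,sgn):
        for x in range(a,b):
            if (p[x]-lvl)*sgn<0<=(p[x+1]-lvl)*sgn: return round(x+(lvl-p[x])/(p[x+1]-p[x]),2)
    print(k,"pad L",cross(p,318,345,80,-1),"pad R",cross(p,338,375,70,1),"carr",cross(c,385,430,190,1))
E
```

```text
t 25.08 pos [0.5326, -0.1041, 0.0659] yaw 16.13 F [-2.68, 1.05, 4.97] M [0.126, 0.516, 0.291] w 10.7 j6 0.9591 eff [-0.44, -31.264, -31.68, 0.11, -0.841, 0.182] v [0.083]
t 25.18 pos [0.5326, -0.1041, 0.0659] yaw 16.14 F [-2.9, 0.35, 5.2] M [0.111, 0.466, 0.154] w 10.8 j6 0.959 eff [-0.334, -31.263, -31.681, 0.091, -0.843, 0.195] v [-0.003]
28 pad L 332.82 pad R 354.96 carr 411.03
36 pad L 330.84 pad R 352.72 carr 409.86
48 pad L 326.11 pad R 347.67 carr 404.97
56 pad L 323.74 pad R 344.65 carr 399.88
62 pad L 323.3 pad R 343.86 carr 399.86
63.2 pad L 322.96 pad R 343.88 carr 399.62
```

Request:
step_arm:
  series:
    - {"tx": 0, "ty": 0, "tz": 0, "wx": 0, "wy": 0, "wz": 0, "grip": 0.5}
    - {"tx": 0, "ty": 0, "tz": 0, "wx": 0, "wy": 0, "wz": 0, "grip": 0.5}
    - {"tx": 0, "ty": 0, "tz": 0, "wx": 0, "wy": 0, "wz": 0, "grip": 0.5}
    - {"tx": 0, "ty": 0, "tz": 0, "wx": 0, "wy": 0, "wz": 0, "grip": 0.5}
    - {"tx": 0, "ty": 0, "tz": 0, "wx": 0, "wy": 0, "wz": 0, "grip": 0.5}
    - {"tx": 0, "ty": 0, "tz": 0, "wx": 0, "wy": 0, "wz": 0, "grip": 0.5}
    - {"tx": 0, "ty": 0, "tz": 0, "wx": 0, "wy": 0, "wz": 0.4, "grip": 0.5}
    - {"tx": 0, "ty": 0, "tz": 0, "wx": 0, "wy": 0, "wz": 0.8, "grip": 0.5}
    - {"tx": 0, "ty": 0, "tz": 0, "wx": 0, "wy": 0, "wz": 1.2, "grip": 0.5}
    - {"tx": 0, "ty": 0, "tz": 0, "wx": 0, "wy": 0, "wz": 1.6, "grip": 0.5}

```text
time: 26.02
tool_pos: [0.5326, -0.1041, 0.0659]
tool_rot: [0.0, 0.992, 0.127, -0.0]
contact_force: [-3.4, 0.8, 5.2]
gripper_width: 0.118
```

```bash
python3 st.py
python3 - <<'E'
from h import *
import pickle
f=grab_frame("top"); crop(f,230,170,390,270,5,"pics/t21.png")
f=grab_frame("wrist"); cv2.imwrite("pics/w21.png",f["color"][:,:,::-1]); pickle.dump(f,open("w21.pkl","wb"))
crop(f,0,60,220,260,3.5,"pics/w21a.png")
f=pickle.load(open("w10.pkl","rb")); crop(f,200,0,340,130,5,"pics/w10c.png")
E
python3 st.py
```

```text
t 26.02 pos [0.5326, -0.1041, 0.0659] yaw 14.54 F [-3.41, 0.8, 5.17] M [0.12, 0.477, 0.314] w 10.1 j6 0.9869 eff [-0.458, -31.264, -31.68, 0.114, -0.842, 0.195] v [0.083]
t 26.12 pos [0.5326, -0.1041, 0.0659] yaw 14.54 F [-3.3, 0.6, 5.37] M [0.16, 0.502, 0.215] w 11.0 j6 0.9869 eff [-0.349, -31.261, -31.682, 0.094, -0.844, 0.208] v [-0.004]
```

View pics/w21a.png

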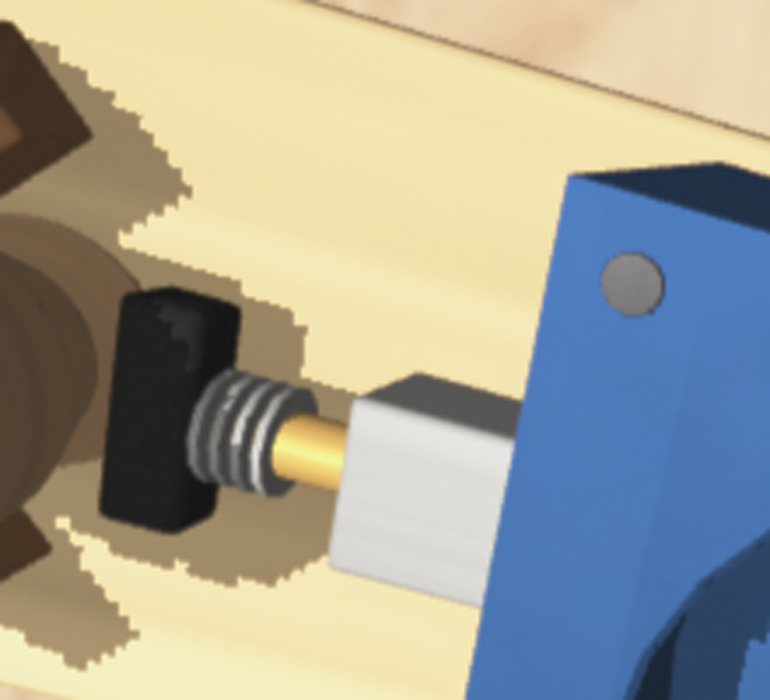

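View pics/w10c.png

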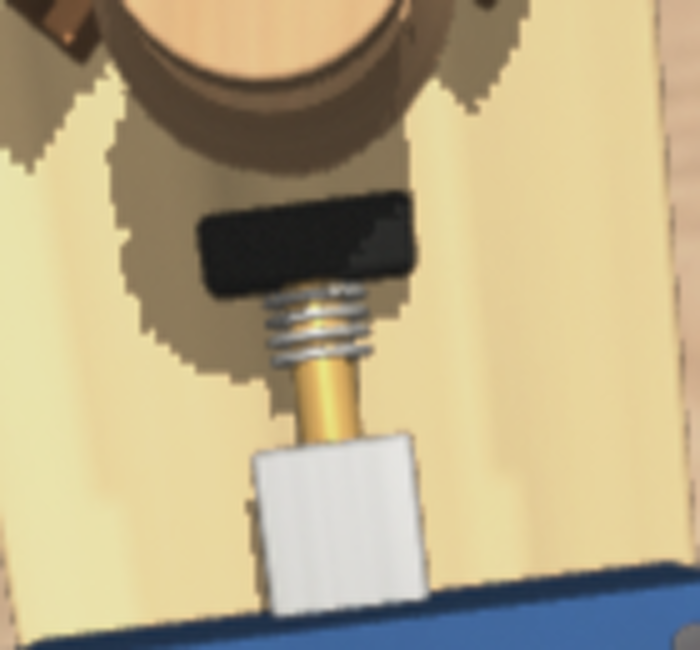

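Run:
```python
from h import *
import pickle
u=np.array([.028,.9996]); 
def line(f,pts,z):
    P=[cast(f,p,z)[:2] for p in pts]; return np.mean([p@u for p in P])*1000, np.linalg.norm(P[0]-P[1])*1000
f10=pickle.load(open("w10.pkl","rb")); f21=pickle.load(open("w21.pkl","rb")); f1=pickle.load(open("w1.pkl","rb"))
A10=lambda x,y:(200+x/5,y/5); A21=lambda x,y:(x/3.5,60+y/3.5); A1=lambda x,y:(215+x/3.8,60+y/3.8); B1=lambda x,y:(215+x/3.4,215+y/3.4)
S={"w1":(f1,[A1(197,508),A1(322,512)],[B1(190,37),B1(270,42)]),
"w10":(f10,[A10(198,216),A10(412,192)],[A10(255,455),A10(411,435)]),
"w21":(f21,[A21(122,293),A21(99,515)],[A21(353,401),A21(330,562)])}
for zb in (.034,.036,.038):
  for k,(f,p,b) in S.items():
    a,w=line(f,p,.03); c,wb=line(f,b,zb); print(zb,k,"pad",a.round(2),w.round(1),"block",c.round(2),wb.round(1),"diff",(a-c).round(2))
```

```text
0.034 w1 pad 27.75 33.1 block -5.3 24.1 diff 33.05
0.034 w10 pad 25.81 33.3 block -10.02 24.8 diff 35.84
0.034 w21 pad 35.56 32.5 block 1.54 23.8 diff 34.01
0.036 w1 pad 27.75 33.1 block -4.61 23.9 diff 32.36
0.036 w10 pad 25.81 33.3 block -10.08 24.7 diff 35.89
0.036 w21 pad 35.56 32.5 block 0.73 23.5 diff 34.83
0.038 w1 pad 27.75 33.1 block -3.92 23.8 diff 31.67
0.038 w10 pad 25.81 33.3 block -10.14 24.5 diff 35.95
0.038 w21 pad 35.56 32.5 block -0.09 23.2 diff 35.65
```

Request:
step_arm:
  series:
    - {"tx": 0, "ty": 0, "tz": 0, "wx": 0, "wy": 0, "wz": 0, "grip": 1.2}
    - {"tx": 0, "ty": 0, "tz": 0, "wx": 0, "wy": 0, "wz": 0, "grip": 1.6}
    - {"tx": 0, "ty": 0, "tz": 0, "wx": 0, "wy": 0, "wz": 0, "grip": 2}
    - {"tx": 0, "ty": 0, "tz": 0, "wx": 0, "wy": 0, "wz": 0, "grip": 2.4}
    - {"tx": 0, "ty": 0, "tz": 0, "wx": 0, "wy": 0, "wz": 0, "grip": 2.8}
    - {"tx": 0, "ty": 0, "tz": 0, "wx": 0, "wy": 0, "wz": 0, "grip": 2.8}
    - {"tx": 0, "ty": 0, "tz": -0.5, "wx": 0, "wy": 0, "wz": 0, "grip": 2.8}
    - {"tx": 0, "ty": 0, "tz": -1, "wx": 0, "wy": 0, "wz": 0, "grip": 2.8}
    - {"tx": 0, "ty": 0, "tz": -2, "wx": 0, "wy": 0, "wz": 0, "grip": 2.8}
    - {"tx": 0, "ty": 0, "tz": -3, "wx": 0, "wy": 0, "wz": 0, "grip": 2.8}

```text
time: 26.95
tool_pos: [0.5326, -0.1041, 0.0966]
tool_rot: [-0.0, 0.992, 0.127, 0.0]
contact_force: [0.6, -0.5, -0.4]
gripper_width: 0.329
```

```bash
python3 st.py
```

```text
t 26.95 pos [0.5326, -0.1041, 0.0966] yaw 14.57 F [0.63, -0.48, -0.41] M [-0.005, 0.03, -0.018] w 28.1 j6 0.9862 eff [0.008, -31.685, -33.085, -0.001, -0.164, 0.0] v [-0.0]
```

Request:
step_arm:
  series:
    - {"tx": 0, "ty": 0, "tz": -2, "wx": 0, "wy": 0, "wz": -3, "grip": 3.2}
    - {"tx": 0, "ty": 0, "tz": -5, "wx": 0, "wy": 0, "wz": -10, "grip": 3.2}
    - {"tx": 0, "ty": 0, "tz": -8, "wx": 0, "wy": 0, "wz": -17, "grip": 3.2}
    - {"tx": 0, "ty": 0, "tz": -10.4, "wx": 0, "wy": 0, "wz": -24, "grip": 3.2}
    - {"tx": 0, "ty": 0, "tz": -10.4, "wx": 0, "wy": 0, "wz": -31, "grip": 3.2}
    - {"tx": 0, "ty": 0, "tz": -10.4, "wx": 0, "wy": 0, "wz": -38, "grip": 3.2}
    - {"tx": 0, "ty": 0, "tz": -10.4, "wx": 0, "wy": 0, "wz": -45, "grip": 3.2}
    - {"tx": 0, "ty": 0, "tz": -10.4, "wx": 0, "wy": 0, "wz": -52, "grip": 3.2}
    - {"tx": 0, "ty": 0, "tz": -10.4, "wx": 0, "wy": 0, "wz": -59, "grip": 3.2}
    - {"tx": 0, "ty": 0, "tz": -10.4, "wx": 0, "wy": 0, "wz": -66, "grip": 3.2}

```text
time: 27.78
tool_pos: [0.5329, -0.1043, 0.2012]
tool_rot: [0.001, 0.761, 0.649, 0.0]
contact_force: [0.7, -0.0, -0.4]
gripper_width: 0.378
```

Request:
step_arm:
  series:
    - {"tx": 0, "ty": 0, "tz": 0, "wx": 0, "wy": 0, "wz": -0.8, "grip": 3.2}
    - {"tx": 0, "ty": 0, "tz": 0, "wx": 0, "wy": 0, "wz": -0.8, "grip": 3.2}
    - {"tx": 0, "ty": 0, "tz": 0, "wx": 0, "wy": 0, "wz": -0.8, "grip": 3.2}
    - {"tx": 0, "ty": 0, "tz": 0, "wx": 0, "wy": 0, "wz": -0.8, "grip": 3.2}
    - {"tx": 0, "ty": 0, "tz": 0, "wx": 0, "wy": 0, "wz": -0.8, "grip": 3.2}
    - {"tx": 0, "ty": 0, "tz": 0, "wx": 0, "wy": 0, "wz": -0.8, "grip": 3.2}
    - {"tx": 0, "ty": 0, "tz": 0, "wx": 0, "wy": 0, "wz": -0.8, "grip": 3.2}
    - {"tx": 0, "ty": 0, "tz": 0, "wx": 0, "wy": 0, "wz": -0.8, "grip": 3.2}
    - {"tx": 0, "ty": 0, "tz": 0, "wx": 0, "wy": 0, "wz": -0.8, "grip": 3.2}
    - {"tx": 0, "ty": 0, "tz": 0, "wx": 0, "wy": 0, "wz": -0.8, "grip": 3.2}

```text
time: 28.62
tool_pos: [0.5326, -0.1042, 0.1996]
tool_rot: [-0.0, 0.758, 0.652, -0.0]
contact_force: [-0.6, 0.1, -0.0]
gripper_width: 0.375
```

```bash
python3 st.py
python3 - <<'E'
from h import *
import pickle
f=grab_frame("wrist"); pickle.dump(f,open("w22.pkl","wb")); cv2.imwrite("pics/w22.png",f["color"][:,:,::-1]); crop(f,200,0,340,130,5,"pics/w22c.png")
f=grab_frame("top"); crop(f,230,170,390,270,5,"pics/t22.png")
f=grab_frame("side"); crop(f,220,150,350,300,4,"pics/s22.png")
E
```

```text
t 28.62 pos [0.5326, -0.1042, 0.1996] yaw 81.37 F [-0.6, 0.1, -0.04] M [-0.045, -0.008, -0.024] w 32.0 j6 -0.1796 eff [0.0, -31.148, -36.537, -0.0, 0.001, 0.001] v [-0.001]
```

View pics/w22.png

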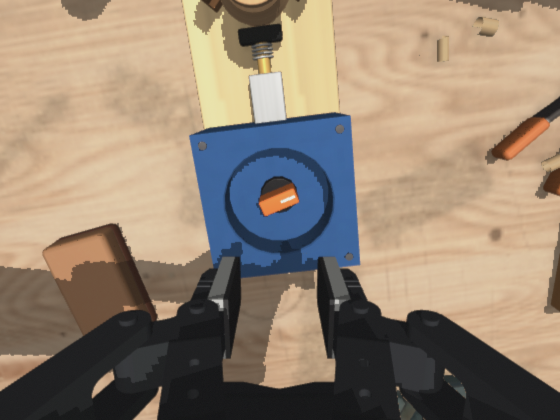

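Run:
```python
from h import *
import pickle
u=np.array([.028,.9996])
F={k:pickle.load(open(k+".pkl","rb")) for k in("w10","w22")}
for k,f in F.items():
    g=f["color"].astype(float).mean(2)
    for cs in ((248,254),(274,279)): print(k,"pad cols",cs,g[24:66,cs[0]:cs[1]].mean(1).round(0).astype(int).tolist())
    print(k,"blk",g[60:112,258:264].mean(1).round(0).astype(int).tolist(), g[60:112,272:277].mean(1).round(0).astype(int).tolist())
    hsv=cv2.cvtColor(f["color"],cv2.COLOR_RGB2HSV)
    o=cv2.inRange(hsv,(5,150,190),(18,255,255)); r=np.zeros_like(o); r[160:240,240:320]=255; o&=r
    o=cv2.morphologyEx(o,cv2.MORPH_CLOSE,np.ones((5,5)))
    c=max(cv2.findContours(o,0,2)[0],key=cv2.contourArea); print(cv2.minAreaRect(c))
```

```text
w10 pad cols (248, 254) [63, 62, 63, 64, 64, 65, 64, 64, 65, 71, 90, 106, 108, 108, 108, 107, 103, 77, 38, 27, 28, 29, 28, 28, 28, 28, 27, 28, 28, 28, 28, 27, 25, 25, 37, 72, 100, 102, 107, 108, 105, 105]
w10 pad cols (274, 279) [68, 73, 81, 93, 108, 112, 113, 113, 113, 113, 113, 113, 112, 103, 61, 32, 28, 28, 29, 32, 40, 41, 42, 43, 43, 43, 43, 43, 39, 33, 29, 51, 94, 111, 112, 113, 113, 113, 115, 137, 185, 196]
w10 blk [103, 139, 167, 155, 138, 164, 184, 149, 105, 126, 172, 154, 135, 136, 141, 139, 139, 139, 136, 134, 133, 131, 134, 142, 142, 143, 141, 139, 143, 168, 206, 219, 219, 219, 219, 219, 219, 218, 218, 218, 218, 218, 217, 217, 217, 217, 217, 216, 216, 216, 216, 216] [112, 113, 107, 115, 154, 172, 157, 175, 191, 166, 155, 178, 196, 198, 198, 198, 197, 197, 197, 197, 197, 197, 197, 196, 191, 190, 182, 167, 201, 220, 222, 221, 221, 221, 220, 220, 220, 220, 220, 220, 220, 219, 219, 219, 219, 219, 218, 219, 218, 218, 218, 218]
((277.8406066894531, 201.16697692871094), (15.507089614868164, 36.1397705078125), 2.4895529747009277)
w22 pad cols (248, 254) [68, 77, 83, 52, 31, 28, 28
[... 304 characters left out ...]
99, 199, 199, 199, 198, 199, 199, 200, 199, 199, 199, 199, 199, 199]
w22 blk [161, 159, 157, 155, 153, 150, 148, 146, 144, 143, 143, 141, 138, 144, 180, 213, 222, 222, 222, 222, 221, 221, 221, 221, 221, 221, 220, 220, 220, 220, 220, 220, 219, 219, 219, 218, 218, 219, 218, 218, 218, 218, 217, 217, 217, 217, 216, 216, 216, 216, 216, 216] [199, 199, 199, 199, 198, 198, 198, 198, 199, 199, 198, 193, 180, 210, 225, 225, 225, 225, 225, 224, 224, 224, 224, 223, 223, 223, 222, 222, 222, 222, 221, 221, 221, 221, 221, 220, 220, 220, 220, 220, 219, 219, 219, 219, 218, 218, 218, 218, 217, 217, 217, 217]
((278.5029602050781, 201.70709228515625), (14.923079490661621, 37.76923751831055), 67.38013458251953)
```

Run:
```python
from h import *
import pickle
u=np.array([.028,.9996])
a,b=[pickle.load(open(k+".pkl","rb")) for k in("w10","w22")]
def sh(c,r1,r2,z): return round(((cast(b,(c,r2),z)-cast(a,(c,r1),z))[:2]@u)*1000,2)
print("padF left",sh(250.5,41.31,26.89,.03),"padB left",sh(250.5,58.77,45.09,.018),sh(250.5,58.77,45.09,.024),"padB right",sh(276,55.44,41.78,.018))
for z in(.034,.036,.038): print("blk",sh(260.5,89.34,74.03,z),sh(274,87.82,72.5,z))
# housing reference: screws / front rim edge rows
for k,f in(("w10",a),("w22",b)):
    hsv=cv2.cvtColor(f["color"],cv2.COLOR_RGB2HSV); m=cv2.inRange(hsv,(100,120,60),(130,255,255)); c=max(cv2.findContours(m,0,2)[0],key=cv2.contourArea)
    # well rim: right/top corner positions via grey screws
    g=cv2.inRange(hsv,(0,0,60),(179,70,140)); 
    out=[]
    for (x,y) in((202,147),(339,128),(349,257)):
        r=np.zeros_like(g); r[y-6:y+7,x-6:x+7]=255; M=cv2.moments(g&r,True); out.append(cast(f,(M["m10"]/M["m00"],M["m01"]/M["m00"]),.085)[:2].round(4).tolist())
    print(k,out)
```

```text
padF left 9.98 padB left 10.12 9.93 padB right 10.08
blk 11.32 11.31
blk 11.25 11.24
blk 11.17 11.17
w10 [[0.4863, -0.0562], [0.5806, -0.0591], [0.5777, -0.1532]]
w22 [[0.4864, -0.0561], [0.5806, -0.059], [0.5777, -0.153]]
```

Run:
```python
from h import *
f=grab_frame("top")
im=cv2.resize(f["color"],None,fx=5,fy=5,interpolation=cv2.INTER_CUBIC)
I={k:cv2.GaussianBlur(cv2.cvtColor(cv2.imread(f"pics/{k}.png"),cv2.COLOR_BGR2GRAY).astype(np.float32),(0,0),2) for k in("t15","t18","t19","t20","t21","t22")}
ref=I["t19"][150:262,228:342]
for k in I:
    W=np.eye(2,3,dtype=np.float32); W[0,2]=228; W[1,2]=150
    cc,W=cv2.findTransformECC(ref,I[k],W,cv2.MOTION_TRANSLATION,(3,200,1e-5),None,5); print(k,round(cc,3),W[:,2]-[228,150])
hsv=cv2.cvtColor(cv2.imread("pics/t22.png"),cv2.COLOR_BGR2HSV)
print(hsv[210,285],hsv[210,420],hsv[130,240],hsv[255,290])
m=cv2.inRange(hsv,(10,90,215),(19,160,255)); r=np.zeros_like(m); r[150:275,228:345]=255; m=cv2.morphologyEx(m&r,cv2.MORPH_OPEN,np.ones((9,9)))
c=max(cv2.findContours(m,0,2)[0],key=cv2.contourArea); e=cv2.fitEllipse(cv2.convexHull(c)); print(e)
p=cast(f,(230+e[0][0]/5,170+e[0][1]/5),.096); print("foot top",p, "diam mm",np.array(e[1])/5/451*.87*1000)
```

```text
t15 0.955 [10.27798462  1.55059814]
t18 0.997 [0.39976501 0.20280457]
t19 1.0 [0.02059937 0.01641846]
t20 1.0 [-0.129776   -0.04527283]
t21 0.999 [-0.26350403 -0.03347778]
t22 0.999 [-0.21586609 -0.01127625]
[ 20  96 249] [ 24  73 250] [ 23  78 250] [ 15 126 166]Traceback (most recent call last):
  File "<stdin>", line 12, in <module>
ValueError: max() iterable argument is empty
```

Run:
```python
from h import *
f=grab_frame("top")
hsv=cv2.cvtColor(cv2.imread("pics/t22.png"),cv2.COLOR_BGR2HSV)
m=cv2.inRange(hsv,(14,86,205),(22,150,255)); r=np.zeros_like(m); r[150:275,228:345]=255; m=cv2.morphologyEx(m&r,cv2.MORPH_OPEN,np.ones((11,11)))
c=max(cv2.findContours(m,0,2)[0],key=cv2.contourArea); e=cv2.fitEllipse(cv2.convexHull(c)); print(e, cv2.contourArea(c))
p=cast(f,(230+e[0][0]/5,170+e[0][1]/5),.096); print("foot top",p.round(4))
# V vertex seen in top crop: arms meet near (200,213); bar screws
for q in((199,211),): print("V vertex",cast(f,(230+q[0]/5,170+q[1]/5),.064).round(4))
print("pad mid top",cast(f,(230+337/5,170+246/5),.03).round(4))
s=monitor.state(); print(s["time"])
```

```text
((284.4548034667969, 205.54689025878906), (93.26274108886719, 95.35370635986328), 64.79174041748047) 6518.0
foot top [0.5385 0.0423 0.096 ]
V vertex [0.5401 0.0803 0.064 ]
pad mid top [0.5345 0.0162 0.03  ]
28.8667
```

```bash
python3 st.py
python3 - <<'E'
from plant import manip
print(manip.job_done())
E
```

```text
t 28.87 pos [0.5326, -0.1041, 0.1996] yaw 81.37 F [0.11, 1.21, -1.0] M [-0.047, -0.052, -0.079] w 32.3 j6 -0.1797 eff [-0.001, -31.138, -36.535, -0.0, 0.0, 0.0] v [0.0]
the job is handed in; nothing more can be done
None
```

The foot is standing in the V and clamped at an estimated 8.5–9 N, slightly under the 10 N asked. I handed the job in at about 29 s, with the arm clear of everything.

**What I did:** I picked up the loose wooden foot by its top and set it upright about 5 mm short of the seat. I then gripped the knob's bar inside the well and turned it 64.8° clockwise, slowly. Joint effort started to rise at about 54–55°, so the turn went roughly 0.17–0.18 rad past firm. That is a little more than the nominal 0.15 rad, because the foot kept settling by a few tenths of a millimetre after first contact. I released the knob and lifted straight out.

**Last checks:**
- **Knob:** its image showed a turn of 64.9°, which matches the arm.
- **Grip by image:** the clamp carriage moved 11.3 mm and the pad about 10.05 mm. The spring is therefore compressed about 1.25 mm, or about 9 N.
- **Grip by effort:** the rise in joint effort gives about 8.4 N.
- **Foot:** its top is on the V's centre line to within about 1 mm, and it had almost stopped moving.
- **Forces:** the force readings at the end of each move stayed under about 7 N.

**What disagreed or was missed:**
- The wrist torque readings were noisy, and the last few pointed to 10–13 N.
- Turn angle alone would suggest about 12 N.
- The top camera puts the foot's axis 38 mm from the V's corner, against 35.4 mm expected. That is just outside the 2 mm calibration error.
- I reached the limit of 40 pictures, so the final check of the foot was by numbers only.

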